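# Load the bag-lock feeder

## Task

Get the lock feeder ready: first turn the die wheel by its pins until its notch points squarely at the red pointer. Then load every brass lock body that stands on the bench into the gravity chute, each lying flat on its silver back with the black crown face up, between the rails. When all are in, throw the red feed lever fully over towards the low end of the chute. Leave the glue, the hammer and the rivet tray where they are.

Things in the scene. Friction and masses are not known exactly. Their poses are not given: they have to be found in the camera images.
- feeder: Blue fixed base of the gravity chute, 310 x 110 mm, standing on the table. Origin on the table under the chute's high end; x is the horizontal downhill direction, z up. At the low end of the chute, where its bed ends (340 mm down the bed), a red stop plate stands 34 mm above the bed.
- chute: Straight slick aluminium chute (friction about 0.35: things slide down by themselves), slope 0.56 rad. Origin: middle of the bed's high end, on the sliding surface, 212 mm above the table over the feeder's origin; x downhill along the bed, z square to the bed and upward, y across. Bed 340 mm long, 52 mm wide, open at its high end. It takes five locks end to end.
- chute_mouth (a point): Where the chute's side rails begin, on the bed's midline at chute x = 47 mm. The rails stand 19 mm above the bed; they narrow from 68 mm apart here to 49 mm apart at chute x = 90 mm and go on so to the stop. Above this point there are no rails.
- feed (a joint): Red-knobbed feed lever beside the chute (its -y side), on the feeder: 80 mm long from pivot to ball, pivot axis along the feeder's y at feeder x = 140, y = -105 mm, 30 mm above the table. 0: leans 0.5 rad to the chute's high end; 1.0: stop, leans 0.5 rad to the low end (feeder +x). Stiff with light friction (under 2 N at the ball), stays where it is left.
- feed_tip (a point): Centre of the lever's red ball, 26 mm across, about 100 to 110 mm above the table.
- stand: Grey round fixed stand of the die wheel, radius 78 mm, 28 mm high, on the table. Origin on the table on the wheel's axis, z up. On its +y side a lug with a red pointer (up to y = 115 mm, 34 mm high) whose tip points at the axis.
- wheel (a joint): Angle of the dark steel die wheel (136 mm across) about its upright axis through the stand's origin, in rad, growing counter-clockwise seen from above; 0 when the notch faces the red pointer. It turns from -1.5 to 3.2, with about 0.15 N m of friction, and stays where it is left.
- hub (a point): Middle of the wheel's flat top, 49 mm above the table; the hub, 24 mm across, rises 8 mm higher. Four brass pins, 14 mm thick, stand on the wheel 55 mm from the axis, at 45, 135, 225 and 315 degrees from the notch; their tops are 74 mm above the table. Push them sideways to turn the wheel.
- notch (a point): The notch in the wheel's rim, about 30 mm wide and 22 mm deep, beside a yellow line on the wheel's top; this point is 60 mm from the axis at the height of the wheel's top (49 mm).
- lock1: Brass bag-lock body, 44 mm wide (y), 62 mm tall (z), 26 mm thick (x), with on its front (+x) a black face 32 x 44 mm raised 6 mm, bearing a brass crown; flat silver back (-x). Its smooth steel foot, 8 mm high, 32 x 44 mm, is flush with back and black face and slides easily. At the start it stands upright on the table. Origin: under the foot, midway through the 26 mm; 0.16 kg. May be absent.
- lock1_face (a point): Middle of the black front face of lock1, 19 mm before (+x) and 34 mm above (z) its origin. May be absent.
- lock2: Brass bag-lock body, 44 mm wide (y), 62 mm tall (z), 26 mm thick (x), with on its front (+x) a black face 32 x 44 mm raised 6 mm, bearing a brass crown; flat silver back (-x). Its smooth steel foot, 8 mm high, 32 x 44 mm, is flush with back and black face and slides easily. At the start it stands upright on the table. Origin: under the foot, midway through the 26 mm; 0.16 kg. May be absent.
- lock2_face (a point): Middle of the black front face of lock2, 19 mm before (+x) and 34 mm above (z) its origin. May be absent.
- lock3: Brass bag-lock body, 44 mm wide (y), 62 mm tall (z), 26 mm thick (x), with on its front (+x) a black face 32 x 44 mm raised 6 mm, bearing a brass crown; flat silver back (-x). Its smooth steel foot, 8 mm high, 32 x 44 mm, is flush with back and black face and slides easily. At the start it stands upright on the table. Origin: under the foot, midway through the 26 mm; 0.16 kg. May be absent.
- lock3_face (a point): Middle of the black front face of lock3, 19 mm before (+x) and 34 mm above (z) its origin. May be absent.
- lock4: Brass bag-lock body, 44 mm wide (y), 62 mm tall (z), 26 mm thick (x), with on its front (+x) a black face 32 x 44 mm raised 6 mm, bearing a brass crown; flat silver back (-x). Its smooth steel foot, 8 mm high, 32 x 44 mm, is flush with back and black face and slides easily. At the start it stands upright on the table. Origin: under the foot, midway through the 26 mm; 0.16 kg. May be absent.
- lock4_face (a point): Middle of the black front face of lock4, 19 mm before (+x) and 34 mm above (z) its origin. May be absent.
- lock5: Brass bag-lock body, 44 mm wide (y), 62 mm tall (z), 26 mm thick (x), with on its front (+x) a black face 32 x 44 mm raised 6 mm, bearing a brass crown; flat silver back (-x). Its smooth steel foot, 8 mm high, 32 x 44 mm, is flush with back and black face and slides easily. At the start it stands upright on the table. Origin: under the foot, midway through the 26 mm; 0.16 kg. May be absent.
- lock5_face (a point): Middle of the black front face of lock5, 19 mm before (+x) and 34 mm above (z) its origin. May be absent.
- lock6: Brass bag-lock body, 44 mm wide (y), 62 mm tall (z), 26 mm thick (x), with on its front (+x) a black face 32 x 44 mm raised 6 mm, bearing a brass crown; flat silver back (-x). Its smooth steel foot, 8 mm high, 32 x 44 mm, is flush with back and black face and slides easily. At the start it stands upright on the table. Origin: under the foot, midway through the 26 mm; 0.16 kg. May be absent.
- lock6_face (a point): Middle of the black front face of lock6, 19 mm before (+x) and 34 mm above (z) its origin. May be absent.
- glue: White glue bottle, 56 mm across, 150 mm tall, bystander; origin under its centre.
- mallet: Hammer with a wooden handle, about 260 mm long, lying on the table, bystander; its handle runs along its x axis.
- rivets: Open blue plastic tray, 100 x 140 x 45 mm, bystander; origin under its centre.

How it is judged (in metres and radians):
On the way, in this order (a step that is already met when the one before it is completed fails the run):
1. the wheel's notch points at the red pointer (value of joint wheel between -0.12 and 0.12 rad), for 0.3 s.
2. a lock lies in the chute, face up, after the wheel was set (((z of lock1_face in the frame of chute between 0.027 and 0.038 m and y of lock1_face in the frame of chute between -0.013 and 0.013 m and x of lock1_face in the frame of chute between 0.031 and 0.325 m and angle between the x axis of lock1 and the z axis of chute, either way round below 0.15 rad) or (z of lock2_face in the frame of chute between 0.027 and 0.038 m and y of lock2_face in the frame of chute between -0.013 and 0.013 m and x of lock2_face in the frame of chute between 0.031 and 0.325 m and angle between the x axis of lock2 and the z axis of chute, either way round below 0.15 rad) or (z of lock3_face in the frame of chute between 0.027 and 0.038 m and y of lock3_face in the frame of chute between -0.013 and 0.013 m and x of lock3_face in the frame of chute between 0.031 and 0.325 m and angle between the x axis of lock3 and the z axis of chute, either way round below 0.15 rad) or (z of lock4_face in the frame of chute between 0.027 and 0.038 m and y of lock4_face in the frame of chute between -0.013 and 0.013 m and x of lock4_face in the frame of chute between 0.031 and 0.325 m and angle between the x axis of lock4 and the z axis of chute, either way round below 0.15 rad) or (z of lock5_face in the frame of chute between 0.027 and 0.038 m and y of lock5_face in the frame of chute between -0.013 and 0.013 m and x of lock5_face in the frame of chute between 0.031 and 0.325 m and angle between the x axis of lock5 and the z axis of chute, either way round below 0.15 rad) or (z of lock6_face in the frame of chute between 0.027 and 0.038 m and y of lock6_face in the frame of chute between -0.013 and 0.013 m and x of lock6_face in the frame of chute between 0.031 and 0.325 m and angle between the x axis of lock6 and the z axis of chute, either way round below 0.15 rad))), for 0.2 s.
3. every lock lies in the chute, face up (z of lock1_face in the frame of chute between 0.027 and 0.038 m and y of lock1_face in the frame of chute between -0.013 and 0.013 m and x of lock1_face in the frame of chute between 0.031 and 0.325 m and angle between the x axis of each of lock1, lock2, lock3, lock4, lock5, lock6 and the z axis of chute, either way round below 0.15 rad and z of lock2_face in the frame of chute between 0.027 and 0.038 m and y of lock2_face in the frame of chute between -0.013 and 0.013 m and x of lock2_face in the frame of chute between 0.031 and 0.325 m and z of lock3_face in the frame of chute between 0.027 and 0.038 m and y of lock3_face in the frame of chute between -0.013 and 0.013 m and x of lock3_face in the frame of chute between 0.031 and 0.325 m and z of lock4_face in the frame of chute between 0.027 and 0.038 m and y of lock4_face in the frame of chute between -0.013 and 0.013 m and x of lock4_face in the frame of chute between 0.031 and 0.325 m and z of lock5_face in the frame of chute between 0.027 and 0.038 m and y of lock5_face in the frame of chute between -0.013 and 0.013 m and x of lock5_face in the frame of chute between 0.031 and 0.325 m and z of lock6_face in the frame of chute between 0.027 and 0.038 m and y of lock6_face in the frame of chute between -0.013 and 0.013 m and x of lock6_face in the frame of chute between 0.031 and 0.325 m), for 0.2 s.
4. the feed lever is thrown over, after the loading (value of joint feed above 0.85 rad), for 0.2 s.
At the end, for the whole second after the job is handed in: Notch within 0.12 rad of the pointer; feed lever beyond 0.85 rad; every lock present at rest wholly in the chute on its back, black face up: face centre 27 to 38 mm above the bed, within 13 mm of its midline, flat within 0.15 rad (all of step 1 and all of step 3 and value of joint feed above 0.85 rad and linear speed of each of lock1, lock2, lock3, lock4, lock5, lock6 below 0.02 m/s); the robot touches nothing.
It fails at once if the glue bottle is moved by more than 40 mm (distance of glue from where it was at the start of the episode above 0.04 m).
It fails at once if the hammer is moved by more than 40 mm (distance of mallet from where it was at the start of the episode above 0.04 m).
It fails at once if the rivet tray is moved by more than 40 mm (distance of rivets from where it was at the start of the episode above 0.04 m).
Of lock1, lock2, lock3, lock4, lock5, lock6 only 4 to 5 are there at a start; the rules pass over those that are not, and their reading is None.
At some moment in a run one of lock1, lock2, lock3, lock4, lock5, lock6 may be knocked a few centimetres aside while the robot is not near it.
It also fails if it takes over 208 s, if anything falls off the work surface, if the arm or the gripper's body presses on something with over 40 N, if the wrist force passes 120 N, or if a joint passes its speed limit or range.

## Robot

A 6-joint arm with a two-finger parallel gripper is mounted at the origin on the work surface. World frame = base frame: x ahead of the robot, y to its left, z up, the work surface at z = 0. Lengths are in mm, angles in degrees, forces in N, time in s.
With the tool pointing down it reaches from about 350 to 875 mm from the base axis. Payload 4.2 kg.
Tool frame: the origin (TCP) lies on the centre line of the jaws, within the pads' length; the fingertips stand ahead of it and the grasp point (between the pads) lies 3 mm ahead of it (env.tcp_to_tips is the x of the fingertips in the tool frame, in mm); x points along the fingers, z is the direction in which the jaws open and shut, and the axes are right-handed (so a half turn about x gives the same grasp; the last joint's range is limited). The gripper opens to 85 mm and grips with 20 to 120 N. Pads are 22 mm wide; open, the fingers measure 114 mm over their backs; the gripper's body (76 mm by 85 mm) begins 54 mm behind the grasp point. The pads swing forward as they close: fully open they stand 13 mm farther back than shut.
Start: joints at [87.296, 22.042, 0.453, 0, -68.411, -14.817], TCP at [188.128, 595.993, 218.412] pointing down, gripper open.
Joint ranges: [-179.83, 179.83], [-69.29, 118.12], [-61.27, 80.66], [-181.25, 117.63], [-171.15, -9.14], [-177.46, 177.46]. Speed limits (degrees/s): [159.86, 159.86, 180, 180, 180, 180].

## Interface

Orientations are given as a 3x3 rotation matrix whose columns are the frame's x, y, z axes.
In Python, from station import env, eyes gives the robot as it stands. The module is installed in compiled form; this text tells all that it offers.
- The arm moves only by the tool move_arm, never from a script. Its arguments are lists of equal length, an entry for each row: "offset": the shift along the tool's x, y, z in mm, a list of three; "dr": the turn, a rotation vector about the tool's x, y, z in rad, a list of three; "gripper": the closure, from 0 (fully open) to 1 (shut). A call has 1 to 20 rows; each row is the pose to reach, as a shift and turn from the pose commanded when the call began, along the tool's axes at that moment; what a row does not reach only later rows make up. A row lasts 1/8 s, in which the tool goes at most 62.5 mm and 10.7 degrees, less where a joint would pass 70% of its speed; a pose out of reach is approached as far as the arm can. A call with a gripper value outside its range is refused whole. The fingers move at their own pace and stop on an object; "force" is the grip in N (left out, the last holds). Time passes only in rows, so rows that repeat a pose let the fingers close. It gives the time, the measured TCP pose, the force and the opening at its end, in the units of the state.
- env.observe(): the state, without advancing time (a new reading comes with each control period).
- eyes.capture(name): name is "scene" or "top"; returns a dict with "pixels" (384x512x3 uint8, red, green, blue), "fx", "fy", "cx", "cy" (pixels), "dist" ([k1, k2, p1, p2, k3] as OpenCV has them; the pictures are not rectified), "rvec" (rotation vector, rad) and "tvec" (3), from world to camera coordinates, as OpenCV has them. Camera axes: x right, y down, z forward; pixel columns grow to the right and rows downward; lengths in mm; the calibration is good to about 2 mm. A picture is of the moment at which its call begins. There is no depth.
- env.finish_job(): hands the job in, once; it reports no verdict.
Trained networks look in a picture, given as the dict that the camera call returned (one of the last four; its "shot" number tells which), for a name from the list of things; names that differ only in an ending like _2 or _b are one class to them, and where a whole thing is asked for, a point or a joint stands for the part that bears it (a point fixed in the world has none). Each returns a list of dicts, best first, with "score" (0 to 1); they miss things now and then, are a little off and sometimes report something else, mostly with a low value. They report only what shows in the picture. A call takes as long as a camera call.
- eyes.search_frame(picture, name): "centre" ([column, row] as shares, 0 to 1, of the picture: columns of its width, rows of its height, amid what is visible of it).
The state is a dict: "t": time; "joint_pos": joint angles; "joint_vel": joint speeds; "joint_efforts": joint torques, N m; "tcp_pos": TCP position; "tool_rot": TCP orientation; "ft_force": force on the tool from outside, world axes, zero at the start; "wrist_torque": the same for the moment, N m; "gripper_width": finger opening in mm.
Only numpy, scipy, OpenCV 4.12 (cv2) and the standard library are available. Lean on these libraries where they do the work, as an engineer would, in place of code of your own. Each camera call takes 0.05 s, during which the arm holds its last target. There are 200 camera calls.

## Working session

There is one attempt and no reset: what is moved stays moved. The work goes in short steps, Python scripts to look and compute and a tool call to move; the robot and the scene stay as the last step left them, time stands still between calls to the robot, and variables do not carry over. Pictures are saved under pics/ and viewed, about 12 in all and at most 16, crops included, and the job is handed in when it is done.

Besides the shell and the picture viewer there is one more tool, called after ">>>" as name(argument=value, ...), one argument or row to a line, values as JSON. move_arm: Moves the arm, as the interface text tells. Its arguments: {"type":"object","properties":{"offset":{"type":"array"},"dr":{"type":"array"},"gripper":{"type":"array"},"force":{"type":"number"}},"required":["offset","dr","gripper"]}

```bash
mkdir -p pics
cat > h.py <<'E'
import numpy as np, cv2
from station import env, eyes
def cap(n,save=None):
    p=eyes.capture(n)
    if save: cv2.imwrite('pics/'+save,p['pixels'][:,:,::-1])
    return p
def K(p): return np.array([[p['fx'],0,p['cx']],[0,p['fy'],p['cy']],[0,0,1.]]),np.array(p['dist'],float)
def ray(p,uv):
    k,d=K(p); n=cv2.undistortPoints(np.array([[uv]],float),k,d)[0,0]
    R=cv2.Rodrigues(np.array(p['rvec'],float))[0]; t=np.array(p['tvec'],float).ravel()
    return -R.T@t, R.T@np.array([n[0],n[1],1])
def atz(p,uv,z):
    o,d=ray(p,uv); return o+d*(z-o[2])/d[2]
def proj(p,X):
    k,d=K(p); return cv2.projectPoints(np.array(X,float).reshape(-1,3),np.array(p['rvec'],float),np.array(p['tvec'],float),k,d)[0].reshape(-1,2)
def tri(p1,u1,p2,u2):
    A=np.zeros((3,3));b=np.zeros(3)
    for p,u in((p1,u1),(p2,u2)):
        o,d=ray(p,u);d/=np.linalg.norm(d);M=np.eye(3)-np.outer(d,d);A+=M;b+=M@o
    return np.linalg.solve(A,b)
def find(p,n):
    h,w=p['pixels'].shape[:2]
    return [(round(r['score'],2),(r['centre'][0]*w,r['centre'][1]*h)) for r in eyes.search_frame(p,n)]
E
python3 - <<'E'
from h import *
np.set_printoptions(precision=1,suppress=True)
s=env.observe();print(s['t'],s['tcp_pos'],s['tool_rot'],env.tcp_to_tips,s['ft_force'])
a=cap('scene','s0.png');b=cap('top','t0.png')
for p in(a,b):
  print(ray(p,(256,192))[0])
  for n in['lock1','lock1_face','chute_mouth','feed_tip','hub','notch','glue','mallet','rivets','feeder','stand','chute']:
    print(n,[(sc,np.round(u),atz(p,u,0)[:2]) for sc,u in find(p,n) if sc>.2])
E
```

```text
0.0 [188.  595.4 217.3] [[-0.   1.  -0.3]
 [-0.  -0.3 -1. ]
 [-1.   0.   0. ]] 22.0 [-0.  -0.9 -0.1]
[1110.6 -817.   732.8]
lock1 [(0.82, array([235., 241.]), array([ 562. , -116.1])), (0.82, array([170., 282.]), array([ 517.2, -343. ])), (0.75, array([205., 218.]), array([414.2, -76.6])), (0.65, array([174., 241.]), array([ 413.7, -217. ])), (0.57, array([135., 258.]), array([ 370.9, -328.8]))]
lock1_face [(0.7, array([235., 241.]), array([ 563.7, -118.3])), (0.38, array([287., 164.]), array([457.7, 376.1])), (0.33, array([284., 218.]), array([627.3,  57.8]))]
chute_mouth [(0.6, array([318., 155.]), array([525.8, 505.2]))]
feed_tip [(0.41, array([287., 165.]), array([460.9, 364.4]))]
hub [(0.59, array([283., 219.]), array([624.2,  53.2])), (0.27, array([287., 167.]), array([466. , 356.2]))]
notch [(0.8, array([284., 218.]), array([628.1,  57.6])), (0.62, array([139., 260.]), array([ 386.1, -329.6]))]
glue [(0.88, array([308., 240.]), array([738.7,   1.5]))]
mallet [(0.73, array([240., 299.]), array([ 704.7, -289.4]))]
rivets [(0.87, array([223., 189.]), array([354.5,  94.1]))]
feede
[... 756 characters left out ...]
ay([656.6,   8.6]))]
notch [(0.82, array([234., 176.]), array([650.5,  15.9]))]
glue [(0.81, array([256., 141.]), array([779.8, -60.7])), (0.46, array([230., 179.]), array([642.2,  29.7]))]
mallet [(0.57, array([317., 157.]), array([ 722.6, -275.9])), (0.49, array([172., 201.]), array([560.8, 228.3]))]
rivets [(0.79, array([219., 255.]), array([378. ,  63.8])), (0.5, array([340., 247.]), array([ 410.3, -350.7]))]
feeder [(0.86, array([151., 195.]), array([583.6, 304.2])), (0.68, array([341., 243.]), array([ 421.1, -351.7])), (0.56, array([233., 174.]), array([660.1,  19.1]))]
stand [(0.73, array([229., 179.]), array([641.5,  32.4]))]
chute [(0.84, array([141., 187.]), array([609.7, 341.1]))]
```

View pics/s0.png

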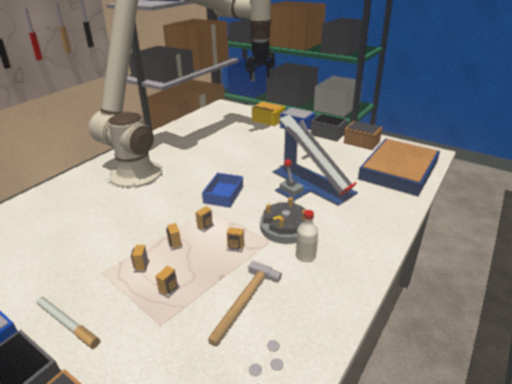

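View pics/t0.png

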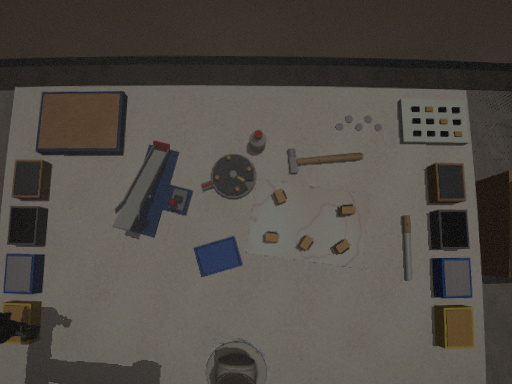

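The scene view shows five locks at about (139,258), (173,236), (204,218), (235,239) and (167,281). In the top view they are at (272,237), (280,197), (306,243), (342,246) and (347,210). The chute runs from its high end at about (130,220) to the low red stop at (160,147). The wheel is at (233,176), with its pointer on the left at (207,186).

Run:
```python
import cv2,numpy as np
t=cv2.imread('pics/t0.png');s=cv2.imread('pics/s0.png')
r=lambda i,f:cv2.resize(i,None,fx=f,fy=f,interpolation=cv2.INTER_CUBIC)
# left: feeder+wheel  right: locks
A=r(t[130:245,105:265],5); cv2.imwrite('pics/c1.png',A)
a=r(t[185:255,262:357],5)   # 475x350
b=r(s[200:300,125:250],4)   # 500x400
b2=r(s[105:245,255:360],4)
c=np.zeros((600,800,3),np.uint8)
c[:280,:380]=r(t[185:255,262:357],4);c[:300,400:775]=r(s[200:300,125:250],3)
c[300:600,:]=0
x=r(s[195:245,255:325],5); c[310:560,0:350]=x
y=r(s[110:205,270:360],3); c[310:595,400:670]=y
cv2.imwrite('pics/c2.png',c)
```

```text
(no output)
```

View pics/c1.png

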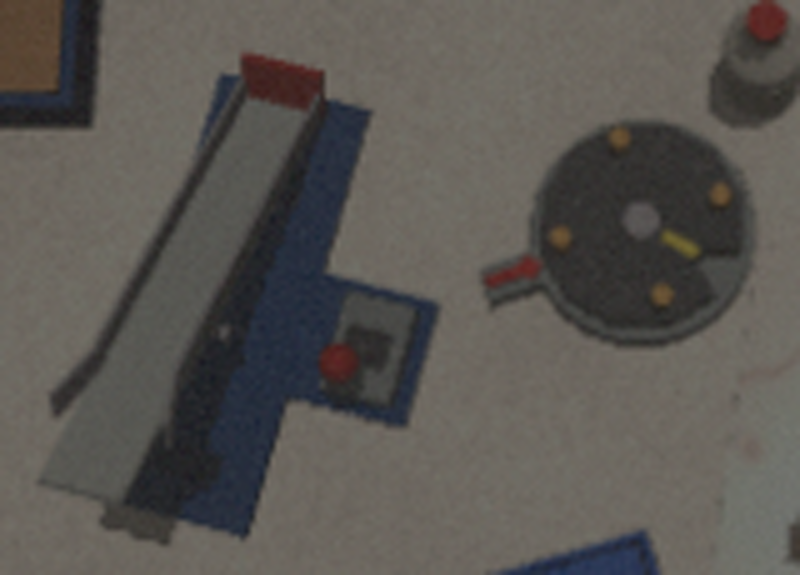

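View pics/c2.png

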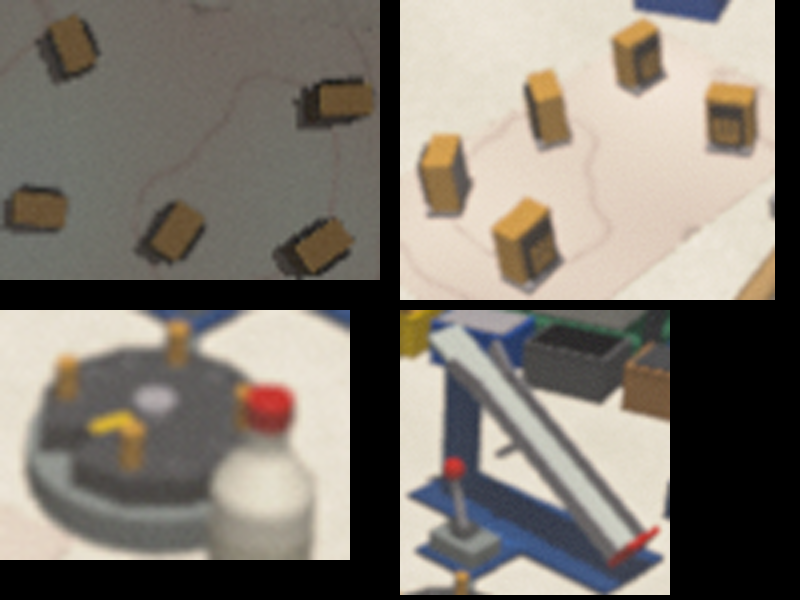

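Crop c1 (top view, 5x) gives hub (641,220), pins at (620,139), (720,194), (560,237) and (662,295), with the notch at the lower right, away from the pointer at (538,267). The ball is at (340,362) and the chute's high edge runs (42,485) to (122,500). In c2 the black faces of the locks point roughly towards the scene camera. Next I fit the poses.

```bash
cat > fit.py <<'E'
from h import *
from scipy.optimize import least_squares, minimize
def Rz(a): c,s=np.cos(a),np.sin(a); return np.array([[c,-s,0],[s,c,0],[0,0,1]])
def brass(p):
    h=cv2.cvtColor(p['pixels'],cv2.COLOR_RGB2HSV).astype(int)
    return ((h[...,0]>8)&(h[...,0]<28)&(h[...,1]>110)&(h[...,2]>60)).astype(np.uint8)
U=6
def render(p,x,y,a,box):
    x0,y0,w,h=box; m=np.zeros((h*U,w*U),np.uint8); o=ray(p,(256,192))[0]
    f=lambda P:np.round(((proj(p,P@Rz(a).T+[x,y,0])+.5-[x0,y0])*U)).astype(np.int32)
    B=np.array([[i,j,k] for i in(-13,13) for j in(-22,22) for k in(8,62)],float)
    F=np.array([[i,j,k] for i in(13,19) for j in(-16,16) for k in(12,56)],float)
    cv2.fillConvexPoly(m,cv2.convexHull(f(B)),1)
    if (Rz(a).T@(o-[x,y,0]))[0]>13: cv2.fillConvexPoly(m,cv2.convexHull(f(F)),0)
    return cv2.resize(m.astype(np.float32),(w,h),interpolation=cv2.INTER_AREA)
def cost(v,vs):
    return sum(np.abs(render(p,*v,box)-M).sum()/M.sum() for p,box,M in vs)
def fitlock(ps,x,y,a0=None):
    vs=[]
    for p in ps:
        c=proj(p,[[x,y,35]])[0]; r=26 if len(vs)==0 else 22
        box=(max(0,int(c[0])-r),max(0,int(c[1])-r),2*r,2*r)
        M=brass(p)[box[1]:box[1]+2*r,box[0]:box[0]+2*r]
        n,L,st,ce=cv2.connectedComponentsWithStats(M)
        k=min(range(1,n),key=lambda i:np.hypot(*(ce[i]-r))+(99 if st[i,4]<15 else 0)) if n>1 else 0
        vs.append((p,box,(L==k).astype(np.float32)))
    best=None
    for a in (np.arange(-180,180,30)*np.pi/180 if a0 is None else [a0]):
        c=cost((x,y,a),vs)
        if best is None or c<best[0]: best=(c,(x,y,a))
    S=[]
    for a in ([best[1][2]+d for d in(-.3,0,.3)]):
        r=minimize(cost,(x,y,a),args=(vs,),method='Nelder-Mead',options=dict(initial_simplex=[(x,y,a),(x+8,y,a),(x,y+8,a),(x,y,a+.25)],xatol=.1,fatol=1e-3))
        S.append((r.fun,r.x))
    return min(S,key=lambda q:q[0])
def locks(a,b,guess=None):
    out=[]
    if guess is None: guess=[atz(b,u,50)[:2] for s,u in find(b,'lock1') if s>.3]
    for g in guess:
        try: out.append(fitlock((a,b),*g[:2]))
        except Exception as e: print('fail',g,e)
    return out
E
python3 - <<'E'
from fit import *
np.set_printoptions(precision=1,suppress=True)
a=cap('scene');b=cap('top')
for c,v in locks(a,b): print('lock',round(c,2),v[:2],np.degrees(v[2]))
T=lambda x,y:(105+x/5-.4,130+y/5-.4)
S=lambda x,y:(270+(x-400)/3-.33,110+(y-310)/3-.33)
cx=lambda s,y,z:[s*np.cos(.56)+z*np.sin(.56),y,212-s*np.sin(.56)+z*np.cos(.56)]
top=[(cx(0,26,0),T(42,485)),(cx(0,-26,0),T(122,501)),(cx(340,29,34),T(242,55)),(cx(340,-29,34),T(323,71)),([101.6,-105,100.2],T(340,361))]
sc=[([101.6,-105,100.2],S(454,468)),(cx(0,26,0),S(450,322)),(cx(0,-26,0),S(432,338))]
def res(v,full=False):
    r=[]
    for p,L in((b,top),(a,sc)):
        X=np.array([q[0] for q in L])@Rz(v[2]).T+[v[0],v[1],0]
        r.append(proj(p,X)-np.array([q[1] for q in L]))
    r=np.vstack(r); return r if full else r.ravel()
f=least_squares(res,(480,370,-.4),loss='soft_l1');print('feeder',f.x[:2],np.degrees(f.x[2]));print(res(f.x,True))
pins=[T(620,139),T(720,194),T(560,237),T(662,295)]
P=np.array([atz(b,u,73) for u in pins]);print('pins',P,'hub',P.mean(0),atz(b,T(641,220),57))
c=P.mean(0);print(np.degrees(np.arctan2(P[:,1]-c[1],P[:,0]-c[0])),np.hypot(*(P-c)[:,:2].T))
q=atz(b,T(514,276),34);print('pointer',np.degrees(np.arctan2(q[1]-c[1],q[0]-c[0])),q)
print('glue',atz(b,T(767,20),148))
E
```

```text
lock 0.67 [ 412.5 -342.6] 37.171483357754205
lock 1.1 [ 579.  -140.9] -61.07988044422967
lock 0.86 [ 422.9 -223.9] -127.11231154376573
lock 1.05 [ 442.9 -110.9] -12.922555154028943
lock 0.83 [ 534.7 -366.7] 2.634324725334276
feeder [457.5 335.8] -13.21301796928614
[[ 0.1 -2. ]
 [ 0.9 -0.9]
 [-0.6 -0.3]
 [-0.5  0.4]
 [-0.6  4.4]
 [-4.4  0.8]
 [ 2.1  0.6]
 [-1.9 -0.9]]
pins [[701.1  32.3  73. ]
 [664.2 -34.6  73. ]
 [634.2  70.9  73. ]
 [595.9   3.   73. ]] hub [648.8  17.9  73. ] [649.3  18.1  57. ]
[  15.5  -73.7  105.4 -164.2] [54.2 54.7 55.  55. ]
pointer 111.63558486633882 [614.4 104.7  34. ]
glue [761.3 -63.3 148. ]
```

```bash
cat >> fit.py <<'E'
def overlay(p,ls,box,f):
    x0,y0,w,h=box
    im=cv2.resize(np.ascontiguousarray(p['pixels'][y0:y0+h,x0:x0+w,::-1]),None,fx=f,fy=f,interpolation=cv2.INTER_CUBIC)
    for x,y,a in ls:
        g=lambda P:np.round((proj(p,np.array(P,float)@Rz(a).T+[x,y,0])+.5-[x0,y0])*f).astype(np.int32)
        cv2.polylines(im,[g([[-13,-22,62],[13,-22,62],[13,22,62],[-13,22,62]])],True,(255,255,0),1)
        cv2.polylines(im,[g([[13,-22,8],[13,22,8],[13,22,62],[13,-22,62]])],True,(0,255,0),1)
        cv2.polylines(im,[g([[19,-16,12],[19,16,12],[19,16,56],[19,-16,56]])],True,(0,0,255),1)
    return im
E
python3 - <<'E'
from fit import *
np.set_printoptions(precision=1,suppress=True)
a=cap('scene');b=cap('top')
L=[v for c,v in locks(a,b)]
c=np.zeros((600,800,3),np.uint8)
c[:280,:380]=overlay(b,L,(262,185,95,70),4)
c[:300,400:775]=overlay(a,L,(125,200,125,100),3)
c[300:580,:380]=cv2.resize(brass(b)[185:255,262:357]*255,None,fx=4,fy=4,interpolation=0)[...,None]
c[300:600,400:775]=cv2.resize(brass(a)[200:300,125:250]*255,None,fx=3,fy=3,interpolation=0)[...,None]
cv2.imwrite('pics/o1.png',c)
T=lambda x,y:(105+x/5-.4,130+y/5-.4)
S=lambda x,y:(270+(x-400)/3-.33,110+(y-310)/3-.33)
ball=tri(a,S(454,468),b,T(340,361));print('ball',ball)
cx=lambda s,y,z:[s*np.cos(.56)+z*np.sin(.56),y,212-s*np.sin(.56)+z*np.cos(.56)]
top=[(cx(0,26,0),T(42,485)),(cx(0,-26,0),T(122,501)),(cx(340,29,34),T(242,55)),(cx(340,-29,34),T(323,71))]
def res(v,full=False):
    X=np.array([q[0] for q in top])@Rz(v[2]).T+[v[0],v[1],0]
    r=proj(b,X)-np.array([q[1] for q in top]); return r if full else r.ravel()
f=least_squares(res,(480,370,-.4));print('feeder',f.x[:2],np.degrees(f.x[2]));print(res(f.x,True))
print('ball in feeder',Rz(f.x[2]).T@(ball-[*f.x[:2],0]))
E
```

```text
ball [547.6 208.8 107.7]
feeder [455.2 336.4] -13.554664407666332
[[-0.1 -1.3]
 [ 0.6 -0.1]
 [-0.3  0.4]
 [-0.3  1.2]]
ball in feeder [ 119.8 -102.4  107.7]
```

View pics/o1.png

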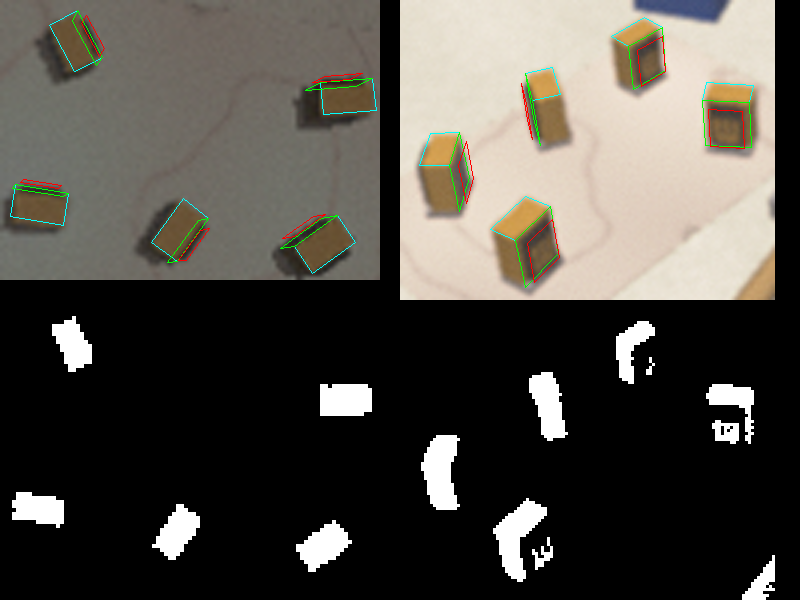

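The overlay shows all five fits sitting on the locks, with the face sides matching the black faces. The fitted feeder puts the lever at about 0.24 rad already, from the ball position. Wheel first.

```bash
cat > plan.py <<'E'
import numpy as np, json
from station import env
from scipy.spatial.transform import Rotation as Ro
np.set_printoptions(precision=1,suppress=True)
def log():
    s=env.observe(); open('log.jsonl','a').write(json.dumps([list(map(float,s['joint_pos'])),list(map(float,s['tcp_pos'])),np.array(s['tool_rot']).tolist()])+'\n'); return s
def rel(pos,R=None,s=None):
    s=s or log(); R0=np.array(s['tool_rot']); R=R0 if R is None else R
    o=R0.T@(np.array(pos)-s['tcp_pos']); d=Ro.from_matrix(R0.T@R).as_rotvec()
    print('off',o.round(0),'dr',d.round(3),'ang',np.degrees(np.linalg.norm(d)).round(0)); return o,d
def down(yaw): # tool x down, tool z along yaw (rad)
    z=np.array([np.cos(yaw),np.sin(yaw),0]);x=np.array([0,0,-1.]);return np.column_stack([x,np.cross(z,x),z])
def chuteR(): pass
E
python3 - <<'E'
from plan import *
s=log();print(np.degrees(np.arctan2(*np.array(s['tool_rot'])[[1,0],2])))
R=down(np.radians(-105))
rel([188,596,310],R);rel([623,-31,310],R);rel([623,-31,120],R)
E
```

```text
-107.52062023897159
off [-92.  -0.   0.] dr [-0. -0. -0.] ang 3.0
off [-92. 603. 467.] dr [-0. -0. -0.] ang 3.0
off [ 98. 603. 467.] dr [-0. -0. -0.] ang 3.0
```

>>> move_arm(
  offset=[
    [-92, 0, 0],
    [-92, 0, 0],
    [-92, 603, 467],
    [-92, 603, 467],
    [-92, 603, 467],
    [-92, 603, 467],
    [-92, 603, 467],
    [-92, 603, 467],
    [-92, 603, 467],
    [-92, 603, 467],
    [-92, 603, 467],
    [-92, 603, 467],
    [-92, 603, 467],
    [-92, 603, 467],
    [-92, 603, 467],
    [-92, 603, 467],
    [98, 603, 467],
    [98, 603, 467],
    [98, 603, 467],
    [98, 603, 467],
  ],
  dr=[
    [0, 0, 0],
    [0, 0, 0],
    [0, 0, 0],
    [0, 0, 0],
    [0, 0, 0],
    [0, 0, 0],
    [0, 0, 0],
    [0, 0, 0],
    [0, 0, 0],
    [0, 0, 0],
    [0, 0, 0],
    [0, 0, 0],
    [0, 0, 0],
    [0, 0, 0],
    [0, 0, 0],
    [0, 0, 0],
    [0, 0, 0],
    [0, 0, 0],
    [0, 0, 0],
    [0, 0, 0],
  ],
  gripper=[1, 1, 1, 1, 1, 1, 1, 1, 1, 1, 1, 1, 1, 1, 1, 1, 1, 1, 1, 1],
)

```text
t: 4.1
tcp_pos: [618.5, -29.7, 116.3]
tool_rot: [[-0.011, 0.954, -0.299], [-0.001, -0.299, -0.954], [-1.0, -0.01, 0.004]]
ft_force: [0.6, -0.5, 0.2]
gripper_width: 0.0
```

Run:
```python
from plan import *
s=log();print(s['t'],s['tcp_pos'],s['gripper_width'],env.tcp_to_tips,np.array(s['joint_pos']))
R=np.array(s['tool_rot']);print(R)
h=np.array([648.8,17.9]);r=55
print(rel([623,-31,80]))
# arc tool angle -118 -> (by 121 minus gap): pin -164 tool contact ~ -140
for a in range(-118,-231,-8):
    p=[*(h+r*np.array([np.cos(np.radians(a)),np.sin(np.radians(a))])),80]
    print(a,end=' ');rel(p,None,s)
```

```text
4.1 [618.5 -29.7 116.3] 0.03526264278184644 22.0 [ 12.2  26.7  -7.7  -0.1 -56.2  60.4]
[[-0.   1.  -0.3]
 [-0.  -0.3 -1. ]
 [-1.  -0.   0. ]]
off [36.  5. -0.] dr [0. 0. 0.] ang 0.0
(array([36.3,  5. , -0.3]), array([0., 0., 0.]))
-118 off [36.  5. -1.] dr [0. 0. 0.] ang 0.0
-126 off [36. -3. -3.] dr [0. 0. 0.] ang 0.0
-134 off [ 36. -10.  -5.] dr [0. 0. 0.] ang 0.0
-142 off [ 36. -16.  -9.] dr [0. 0. 0.] ang 0.0
-150 off [ 36. -22. -14.] dr [0. 0. 0.] ang 0.0
-158 off [ 36. -27. -20.] dr [0. 0. 0.] ang 0.0
-166 off [ 37. -32. -26.] dr [0. 0. 0.] ang 0.0
-174 off [ 37. -35. -33.] dr [0. 0. 0.] ang 0.0
-182 off [ 37. -38. -40.] dr [0. 0. 0.] ang 0.0
-190 off [ 36. -40. -48.] dr [0. 0. 0.] ang 0.0
-198 off [ 36. -40. -55.] dr [0. 0. 0.] ang 0.0
-206 off [ 36. -39. -63.] dr [0. 0. 0.] ang 0.0
-214 off [ 36. -38. -70.] dr [0. 0. 0.] ang 0.0
-222 off [ 36. -35. -78.] dr [0. 0. 0.] ang 0.0
-230 off [ 36. -31. -84.] dr [0. 0. 0.] ang 0.0
```

>>> move_arm(
  offset=[
    [36, 5, -1],
    [36, 5, -1],
    [36, -3, -3],
    [36, -10, -5],
    [36, -16, -9],
    [36, -22, -14],
    [36, -27, -20],
    [36, -32, -26],
    [36, -35, -33],
    [36, -38, -40],
    [36, -40, -48],
    [36, -40, -55],
    [36, -39, -63],
    [36, -38, -70],
    [36, -35, -78],
    [36, -31, -84],
    [36, -27, -89],
    [36, -23, -93],
    [36, -23, -93],
  ],
  dr=[
    [0, 0, 0],
    [0, 0, 0],
    [0, 0, 0],
    [0, 0, 0],
    [0, 0, 0],
    [0, 0, 0],
    [0, 0, 0],
    [0, 0, 0],
    [0, 0, 0],
    [0, 0, 0],
    [0, 0, 0],
    [0, 0, 0],
    [0, 0, 0],
    [0, 0, 0],
    [0, 0, 0],
    [0, 0, 0],
    [0, 0, 0],
    [0, 0, 0],
    [0, 0, 0],
  ],
  gripper=[1, 1, 1, 1, 1, 1, 1, 1, 1, 1, 1, 1, 1, 1, 1, 1, 1, 1, 1],
)

```text
t: 6.48
tcp_pos: [629.0, 64.8, 84.3]
tool_rot: [[0.0, 0.954, -0.301], [0.0, -0.301, -0.954], [-1.0, 0.0, -0.0]]
ft_force: [-0.7, 0.4, -0.7]
gripper_width: 0.1
```

Run:
```python
from plan import *
from h import *
s=log();print(s['t'],s['tcp_pos'],np.array(s['joint_pos']),s['ft_force'])
b=cap('top');a=cap('scene')
c=np.zeros((600,800,3),np.uint8)
c[:350,:400]=cv2.resize(b['pixels'][140:210,195:275,::-1],(400,350),interpolation=2)
c[:350,400:]=cv2.resize(a['pixels'][185:255,250:330,::-1],(400,350),interpolation=2)
cv2.imwrite('pics/w1.png',c[:350])
```

```text
6.475 [629.   64.8  84.3] [ 20.5  29.5  -8.2   0.  -52.4  52. ] [-0.7  0.4 -0.7]
```

View pics/w1.png

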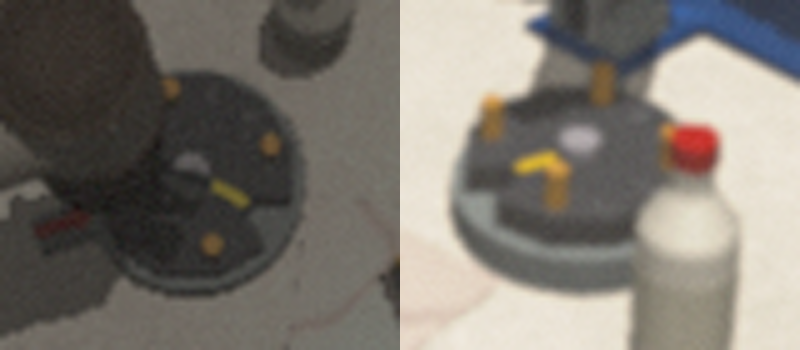

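The picture shows the wheel unchanged: the notch is still at the lower right and the closed fingers hover above the pin at (602,80). The tips passed over the pins, so I'll retry lower with a force check.

>>> move_arm(
  offset=[
    [-30, 0, 0],
    [-30, 23, 93],
    [-30, 23, 93],
    [-30, 23, 93],
    [0, 23, 93],
    [4, 23, 93],
    [8, 23, 93],
    [10, 23, 93],
    [10, 23, 93],
  ],
  dr=[
    [0, 0, 0],
    [0, 0, 0],
    [0, 0, 0],
    [0, 0, 0],
    [0, 0, 0],
    [0, 0, 0],
    [0, 0, 0],
    [0, 0, 0],
    [0, 0, 0],
  ],
  gripper=[1, 1, 1, 1, 1, 1, 1, 1, 1],
)

```text
t: 7.7
tcp_pos: [622.9, -30.6, 74.9]
tool_rot: [[0.001, 0.954, -0.301], [0.0, -0.301, -0.954], [-1.0, 0.001, -0.0]]
ft_force: [-0.1, 0.3, 0.3]
gripper_width: -0.2
```

Run:
```python
from plan import *
from h import *
s=log();print(s['t'],s['tcp_pos'],np.array(s['joint_pos']),s['ft_force'])
a=cap('scene')
c=cv2.resize(a['pixels'][170:255,250:330,::-1],(640,680),interpolation=2)[:600]
for z,col in((22,(0,255,0)),(9,(255,0,0)),(0,(0,0,255))):
    q=(proj(a,[np.array(s['tcp_pos'])-[0,0,z]])[0]+.5-[250,170])*8;cv2.circle(c,tuple(int(v) for v in q),3,col,-1)
cv2.imwrite('pics/w2.png',c)
```

```text
7.7 [622.9 -30.6  74.9] [ 12.   29.3 -10.1   0.  -50.6  60.5] [-0.1  0.3  0.3]
```

View pics/w2.png

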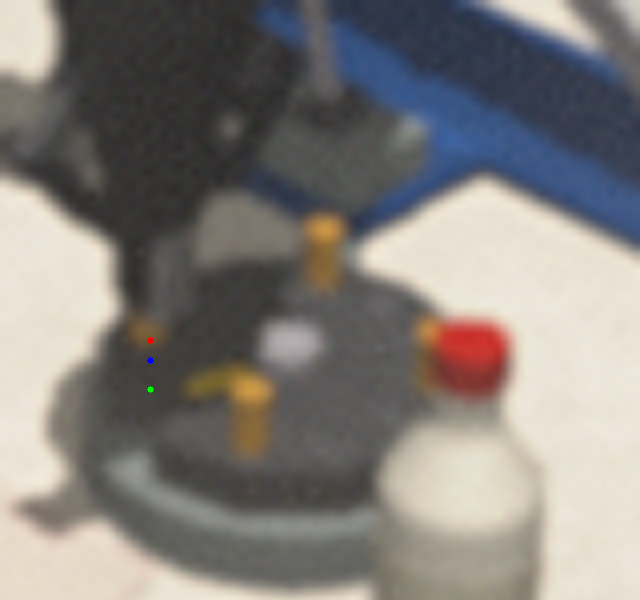

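Run:
```python
from plan import *
from h import *
s=env.observe();T=np.array(s['tcp_pos']);ax=-np.array(s['tool_rot'])[:,0]
c=np.zeros((600,800,3),np.uint8)
for n,(x0,y0),o in(('scene',(210,60),0),('top',(170,110),400)):
    p=cap(n);im=cv2.resize(p['pixels'][y0:y0+150,x0:x0+100,::-1],(400,600),interpolation=2)
    for d in(-22,0,50,100,150,200,300):
        q=(proj(p,[T+ax*d])[0]+.5-[x0,y0])*4;cv2.circle(im,tuple(int(v) for v in q),3,(0,255,0) if d<=0 else (0,0,255),-1)
    c[:,o:o+400]=im
cv2.imwrite('pics/w3.png',np.clip(c*1.3,0,255))
```

```text
[ WARN:0@1.445] global loadsave.cpp:1063 imwrite_ Unsupported depth image for selected encoder is fallbacked to CV_8U.
```

View pics/w3.png

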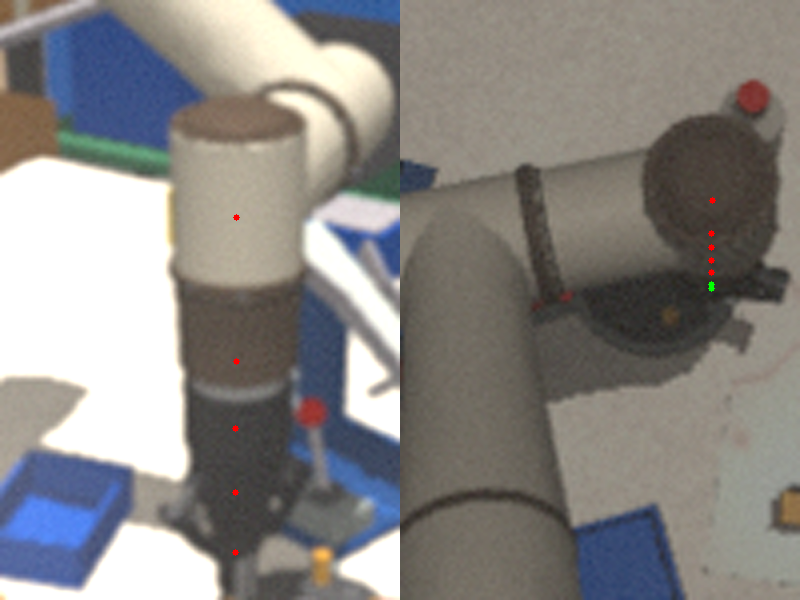

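The picture suggests the tips sit higher than the reported TCP implies, because the pin's foot is visible below the fingers. I'll descend in small steps and watch the force.

>>> move_arm(
  offset=[
    [2, 0, 0],
    [4, 0, 0],
    [6, 0, 0],
    [8, 0, 0],
    [8, 0, 0],
  ],
  dr=[
    [0, 0, 0],
    [0, 0, 0],
    [0, 0, 0],
    [0, 0, 0],
    [0, 0, 0],
  ],
  gripper=[1, 1, 1, 1, 1],
)

```text
t: 8.48
tcp_pos: [622.4, -30.9, 66.1]
tool_rot: [[-0.001, 0.954, -0.301], [-0.0, -0.301, -0.954], [-1.0, -0.001, 0.0]]
ft_force: [-0.2, 0.8, 1.0]
gripper_width: 0.1
```

>>> move_arm(
  offset=[
    [2, 0, 0],
    [3, 0, 0],
    [4, 0, 0],
    [4, 0, 0],
  ],
  dr=[
    [0, 0, 0],
    [0, 0, 0],
    [0, 0, 0],
    [0, 0, 0],
  ],
  gripper=[1, 1, 1, 1],
)

```text
t: 8.98
tcp_pos: [622.5, -30.9, 62.3]
tool_rot: [[-0.0, 0.954, -0.301], [-0.0, -0.301, -0.954], [-1.0, -0.0, 0.0]]
ft_force: [-0.1, 0.1, -0.1]
gripper_width: 0.0
```

>>> move_arm(
  offset=[
    [0, -4, -1],
    [0, -8, -2],
    [0, -12, -4],
    [0, -15, -5],
    [0, -18, -7],
    [0, -21, -8],
  ],
  dr=[
    [0, 0, 0],
    [0, 0, 0],
    [0, 0, 0],
    [0, 0, 0],
    [0, 0, 0],
    [0, 0, 0],
  ],
  gripper=[1, 1, 1, 1, 1, 1],
)

```text
t: 9.72
tcp_pos: [604.8, -16.7, 62.4]
tool_rot: [[0.0, 0.954, -0.301], [0.0, -0.301, -0.954], [-1.0, 0.0, -0.0]]
ft_force: [0.2, -1.0, 0.9]
gripper_width: 0.1
```

Run:
```python
from plan import *
from h import *
s=log();T=np.array(s['tcp_pos']);print(T,s['ft_force'])
a=cap('scene')
c=cv2.resize(a['pixels'][170:245,250:330,::-1],(640,600),interpolation=2)
for z,col in((22,(0,255,0)),(0,(0,0,255))):
    q=(proj(a,[T-[0,0,z]])[0]+.5-[250,170])*8;cv2.circle(c,tuple(int(v) for v in q),3,col,-1)
cv2.imwrite('pics/w4.png',np.clip(c.astype(float)*1.5,0,255).astype(np.uint8))
```

```text
[604.8 -16.7  62.4] [ 0.2 -1.   0.9]
```

View pics/w4.png

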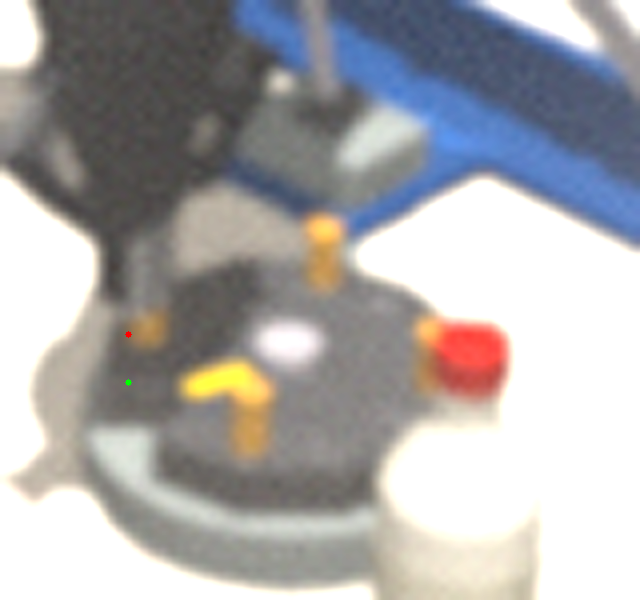

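The contrast-stretched crop shows the fingertips ending at (130,300), above the projected TCP (128,333). The pin's foot is visible below them at (150,328). Real tips are about 35 mm higher than reported, so I'll touch down on the wheel top (49 mm) to calibrate.

>>> move_arm(
  offset=[
    [0, 9, 3],
    [4, 9, 3],
    [8, 9, 3],
    [11, 9, 3],
    [13, 9, 3],
    [13, 9, 3],
  ],
  dr=[
    [0, 0, 0],
    [0, 0, 0],
    [0, 0, 0],
    [0, 0, 0],
    [0, 0, 0],
    [0, 0, 0],
  ],
  gripper=[1, 1, 1, 1, 1, 1],
)

```text
t: 10.52
tcp_pos: [612.5, -22.5, 49.2]
tool_rot: [[-0.0, 0.954, -0.301], [-0.0, -0.301, -0.954], [-1.0, -0.0, 0.0]]
ft_force: [0.2, 0.4, -0.9]
gripper_width: -0.0
```

>>> move_arm(
  offset=[
    [1, 0, 0],
    [2, 0, 0],
    [3, 0, 0],
    [4, 0, 0],
    [5, 0, 0],
    [5, 0, 0],
  ],
  dr=[
    [0, 0, 0],
    [0, 0, 0],
    [0, 0, 0],
    [0, 0, 0],
    [0, 0, 0],
    [0, 0, 0],
  ],
  gripper=[1, 1, 1, 1, 1, 1],
)

```text
t: 11.28
tcp_pos: [612.5, -22.5, 44.3]
tool_rot: [[-0.0, 0.954, -0.301], [-0.0, -0.301, -0.954], [-1.0, -0.0, 0.0]]
ft_force: [0.7, -0.5, 0.0]
gripper_width: -0.1
```

>>> move_arm(
  offset=[
    [1, 0, 0],
    [2, 0, 0],
    [3, 0, 0],
    [4, 0, 0],
    [4, 0, 0],
  ],
  dr=[
    [0, 0, 0],
    [0, 0, 0],
    [0, 0, 0],
    [0, 0, 0],
    [0, 0, 0],
  ],
  gripper=[1, 1, 1, 1, 1],
)

```text
t: 11.9
tcp_pos: [612.5, -22.5, 40.3]
tool_rot: [[-0.0, 0.954, -0.301], [-0.0, -0.301, -0.954], [-1.0, -0.0, 0.0]]
ft_force: [-0.5, -0.7, -0.6]
gripper_width: -0.0
```

Run:
```python
from plan import *
from h import *
s=log();T=np.array(s['tcp_pos']);print(T,s['ft_force'])
a=cap('scene')
c=cv2.resize(a['pixels'][150:225,235:315,::-1],(640,600),interpolation=2)
for z,col in((22,(0,255,0)),(0,(0,0,255))):
    q=(proj(a,[T-[0,0,z]])[0]+.5-[235,150])*8;cv2.circle(c,tuple(int(v) for v in q),3,col,-1)
cv2.imwrite('pics/w5.png',np.clip(c.astype(float)*2,0,255).astype(np.uint8))
```

```text
[612.5 -22.5  40.3] [-0.5 -0.7 -0.6]
```

View pics/w5.png

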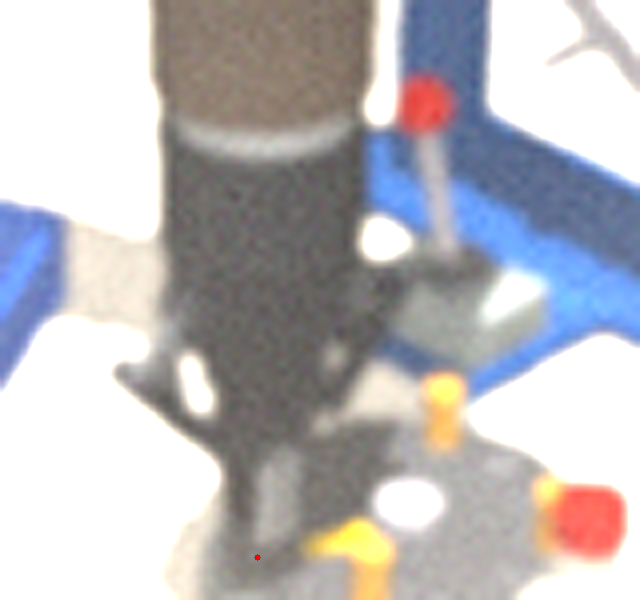

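The fingertip now ends near (262,550) and covers the left pin fully, so the tips are below the pin tops. I'll raise 4 mm and push along the arc.

Run:
```python
from plan import *
s=log()
h=np.array([648.8,17.9]);r=54
print([[-4]+[int(round(v)) for v in (np.array(s['tool_rot']).T@(np.array([*(h+r*np.array([np.cos(np.radians(a)),np.sin(np.radians(a))])),0])-s['tcp_pos']*np.array([1,1,0])))[1:]] for a in np.linspace(-132,-245,17)])
```

```text
[[-4, 0, 0], [-4, -6, -3], [-4, -11, -7], [-4, -16, -12], [-4, -21, -17], [-4, -24, -22], [-4, -27, -28], [-4, -30, -34], [-4, -31, -41], [-4, -32, -48], [-4, -31, -54], [-4, -30, -61], [-4, -29, -67], [-4, -26, -73], [-4, -23, -79], [-4, -19, -84], [-4, -14, -89]]
```

>>> move_arm(
  offset=[
    [-4, 0, 0],
    [-4, -6, -3],
    [-4, -11, -7],
    [-4, -16, -12],
    [-4, -21, -17],
    [-4, -24, -22],
    [-4, -27, -28],
    [-4, -30, -34],
  ],
  dr=[
    [0, 0, 0],
    [0, 0, 0],
    [0, 0, 0],
    [0, 0, 0],
    [0, 0, 0],
    [0, 0, 0],
    [0, 0, 0],
    [0, 0, 0],
  ],
  gripper=[1, 1, 1, 1, 1, 1, 1, 1],
)

```text
t: 12.95
tcp_pos: [593.9, 19.1, 44.3]
tool_rot: [[-0.001, 0.954, -0.301], [-0.0, -0.301, -0.954], [-1.0, -0.001, 0.001]]
ft_force: [1.8, -4.7, -0.3]
gripper_width: 0.2
```

```bash
cat > wheel.py <<'E'
from plan import *
from h import *
H=np.array([648.8,17.9])
def pins(n='top'):
    s=log();print(s['t'],s['tcp_pos'],s['ft_force'])
    p=cap(n)
    h=cv2.cvtColor(p['pixels'],cv2.COLOR_RGB2HSV).astype(int)
    m=((h[...,0]>6)&(h[...,0]<32)&(h[...,1]>100)&(h[...,2]>45)).astype(np.uint8)
    nn,L,st,ce=cv2.connectedComponentsWithStats(m)
    for i in range(1,nn):
        for z in(72,49):
            q=atz(p,ce[i],z)[:2]-H
            if st[i,4]>=2 and 20<np.hypot(*q)<72: print('z',z,'r',np.hypot(*q).round(0),'ang',np.degrees(np.arctan2(q[1],q[0])).round(1),'area',st[i,4])
E
python3 -c "
from wheel import *
pins();pins('scene')"
```

```text
12.95 [593.9  19.1  44.3] [ 1.8 -4.7 -0.3]
z 72 r 57.0 ang -25.4 area 6
z 49 r 62.0 ang -22.9 area 6
z 72 r 55.0 ang -113.4 area 12
z 49 r 53.0 ang -109.1 area 12
13.0 [593.8  19.9  44.2] [ 0.3 -1.4 -0.4]
z 72 r 35.0 ang 171.2 area 20
z 49 r 62.0 ang 146.2 area 20
z 72 r 49.0 ang 46.2 area 25
z 49 r 68.0 ang 74.1 area 25
z 72 r 51.0 ang -101.0 area 71
z 49 r 35.0 ang -138.6 area 71
z 72 r 68.0 ang -28.2 area 39
z 49 r 46.0 ang -5.2 area 39
```

The wheel is turning: the pin went from −74° to −113°. I continue.

>>> move_arm(
  offset=[
    [0, -2, -6],
    [0, -3, -12],
    [0, -2, -19],
    [0, -1, -25],
    [0, 1, -32],
    [0, 3, -38],
    [0, 7, -44],
    [0, 11, -49],
    [0, 15, -54],
    [0, 15, -54],
  ],
  dr=[
    [0, 0, 0],
    [0, 0, 0],
    [0, 0, 0],
    [0, 0, 0],
    [0, 0, 0],
    [0, 0, 0],
    [0, 0, 0],
    [0, 0, 0],
    [0, 0, 0],
    [0, 0, 0],
  ],
  gripper=[1, 1, 1, 1, 1, 1, 1, 1, 1, 1],
)

```text
t: 14.3
tcp_pos: [625.7, 66.3, 44.3]
tool_rot: [[0.001, 0.954, -0.301], [0.001, -0.301, -0.954], [-1.0, 0.001, -0.001]]
ft_force: [-1.0, -1.3, -1.1]
gripper_width: 0.2
```

```bash
python3 -c "
from wheel import *
pins()
s=env.observe();h=H;r=54
print([[0]+[int(round(v)) for v in (np.array(s['tool_rot']).T@(np.array([*(h+r*np.array([np.cos(np.radians(a)),np.sin(np.radians(a))])),0])-s['tcp_pos']*np.array([1,1,0])))[1:]] for a in (-250,-255,-260,-265,-270,-275)])"
```

```text
14.3 [625.7  66.3  44.3] [-1.  -1.3 -1.1]
z 72 r 56.0 ang 8.5 area 14
z 49 r 61.0 ang 8.6 area 14
z 72 r 55.0 ang -81.2 area 15
z 49 r 56.0 ang -76.4 area 15
z 72 r 55.0 ang -172.5 area 12
z 49 r 52.0 ang -172.7 area 12
[[0, 4, -4], [0, 8, -6], [0, 12, -9], [0, 16, -11], [0, 20, -12], [0, 25, -13]]
```

>>> move_arm(
  offset=[
    [0, 4, -4],
    [0, 8, -6],
    [0, 12, -9],
    [0, 16, -11],
    [0, 20, -12],
    [0, 20, -12],
  ],
  dr=[
    [0, 0, 0],
    [0, 0, 0],
    [0, 0, 0],
    [0, 0, 0],
    [0, 0, 0],
    [0, 0, 0],
  ],
  gripper=[1, 1, 1, 1, 1, 1],
)

```text
t: 15.1
tcp_pos: [648.5, 71.8, 44.5]
tool_rot: [[0.002, 0.954, -0.301], [0.001, -0.301, -0.954], [-1.0, 0.002, -0.001]]
ft_force: [-1.7, 0.3, -1.0]
gripper_width: 0.1
```

```bash
python3 -c "
from wheel import *
pins()
s=env.observe();h=H;r=54
print([[0]+[int(round(v)) for v in (np.array(s['tool_rot']).T@(np.array([*(h+r*np.array([np.cos(np.radians(a)),np.sin(np.radians(a))])),0])-s['tcp_pos']*np.array([1,1,0])))[1:]] for a in (-270,-273,-276,-279,-282,-285)])"
```

```text
15.1 [648.5  71.8  44.5] [-1.7  0.3 -1. ]
z 72 r 54.0 ang -15.5 area 14
z 49 r 60.0 ang -13.5 area 14
z 72 r 54.0 ang -105.4 area 14
z 49 r 53.0 ang -100.8 area 14
z 72 r 37.0 ang 126.2 area 6
z 49 r 36.0 ang 119.5 area 6
z 72 r 54.0 ang 165.3 area 14
z 49 r 51.0 ang 163.1 area 14
[[0, 0, 0], [0, 3, -1], [0, 6, -2], [0, 8, -2], [0, 11, -2], [0, 14, -3]]
```

>>> move_arm(
  offset=[
    [0, 3, -1],
    [0, 6, -2],
    [0, 8, -2],
    [0, 8, -2],
    [0, 6, -4],
    [-60, 6, -4],
    [-120, 6, -4],
    [-180, 6, -4],
    [-210, 6, -4],
    [-210, 206, -4],
    [-210, 206, -4],
    [-210, -100, -4],
  ],
  dr=[
    [0, 0, 0],
    [0, 0, 0],
    [0, 0, 0],
    [0, 0, 0],
    [0, 0, 0],
    [0, 0, 0],
    [0, 0, 0],
    [0, 0, 0],
    [0, 0, 0],
    [0, 0, 0],
    [0, 0, 0],
    [0, 0, 0],
  ],
  gripper=[1, 1, 1, 1, 1, 1, 0, 0, 0, 0, 0, 0],
)

```text
t: 16.65
tcp_pos: [726.4, 56.0, 225.9]
tool_rot: [[-0.025, 0.951, -0.307], [-0.005, -0.307, -0.952], [-1.0, -0.022, 0.013]]
ft_force: [-2.4, 1.8, -8.8]
gripper_width: 85.1
```

```bash
python3 -c "
from wheel import *
pins()
p=cap('top')
h=cv2.cvtColor(p['pixels'],cv2.COLOR_RGB2HSV).astype(int)
m=(((h[...,0]<6)|(h[...,0]>172))&(h[...,1]>120)&(h[...,2]>50)).astype(np.uint8)
n,L,st,ce=cv2.connectedComponentsWithStats(m)
for i in range(1,n):
    q=atz(p,ce[i],34)[:2]-H
    if np.hypot(*q)<130: print('red',np.hypot(*q),np.degrees(np.arctan2(q[1],q[0])),st[i,4])
print([json.loads(l)[0:2] for l in open('log.jsonl')][-1:])
"
```

```text
16.65 [726.4  56.  225.9] [-2.4  1.8 -8.8]
z 72 r 55.0 ang -23.4 area 14
z 49 r 60.0 ang -20.9 area 14
z 72 r 55.0 ang 66.1 area 15
z 49 r 59.0 ang 62.3 area 15
z 72 r 30.0 ang 119.1 area 21
z 49 r 30.0 ang 110.3 area 21
z 72 r 54.0 ang -112.5 area 11
z 49 r 53.0 ang -108.2 area 11
z 72 r 54.0 ang 156.5 area 13
z 49 r 51.0 ang 153.6 area 13
red 91.85746724125788 110.12888977894258 21
[[[17.015664749771442, 33.10871940139898, 19.812586585814103, -0.14376272410686033, -78.17461410607864, 55.1504303324975], [726.40986022496, 55.98568914996143, 225.88612173595516]]]
```

The pins now put the notch at 111.7°, against a pointer direction of 110–111.6°, so the wheel is set. Next I check the apparent z bias of the tool against the first pictures.

Run:
```python
from plan import *
from h import *
for n,f in(('scene','s0'),('top','t0')):
    p=cap(n);T=np.array([188,596,218.]);z=np.array([-.26,-.97,0])
    for dz in(0,30):
        print(n,dz,'tips',proj(p,[T+[0,0,dz-15]+z*50,T+[0,0,dz-15]-z*50]).round(1).tolist(),'body',proj(p,[T+[0,0,dz+51]]).round(1).tolist())
a=cv2.imread('pics/s0.png')[30:90,230:300];b=cv2.imread('pics/t0.png')[290:350,0:70]
c=np.hstack([cv2.resize(a,None,fx=5,fy=5,interpolation=2),cv2.resize(b,None,fx=5,fy=5,interpolation=2)])
c=np.clip(c*2.5,0,255).astype(np.uint8)
p=cap('scene')
for dz,col in((0,(0,0,255)),(30,(0,255,0))):
  for sg in(50,-50):
    q=(proj(p,[T+[0,0,dz-10]+z*sg])[0]+.5-[230,30])*5;cv2.circle(c,tuple(int(v) for v in q),3,col,-1)
p=cap('top')
for dz,col in((0,(0,0,255)),(30,(0,255,0))):
  for sg in(50,-50):
    q=(proj(p,[T+[0,0,dz-10]+z*sg])[0]+.5-[0,290])*5;cv2.circle(c,(int(q[0])+350,int(q[1])),3,col,-1)
cv2.imwrite('pics/g0.png',c)
```

```text
scene 0 tips [[251.3, 90.1], [268.3, 85.2]] body [[259.9, 72.6]]
scene 30 tips [[251.2, 83.2], [268.3, 78.5]] body [[259.8, 65.6]]
top 0 tips [[46.7, 323.0], [15.8, 312.5]] body [[18.8, 321.3]]
top 30 tips [[41.6, 324.7], [10.0, 313.9]] body [[12.8, 323.0]]
```

View pics/g0.png

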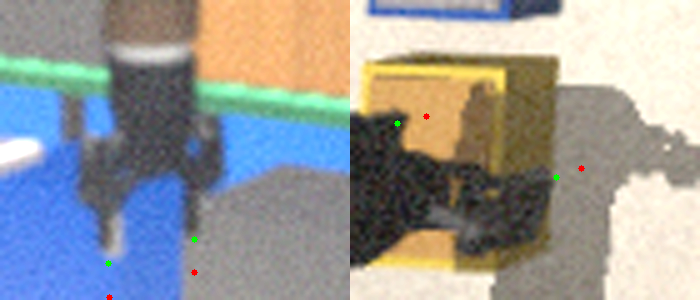

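The start pictures show the tips about 35 mm above the projected position (at the green dots, dz = 30, or slightly higher). So real height ≈ reported z + 35 with the tool down. I go for lock D first, refitting it on the way.

```bash
cat > rl.py <<'E'
from fit import *
from plan import *
G=[(412.5,-342.6),(579,-140.9),(422.9,-223.9),(442.9,-110.9),(534.7,-366.7)]
def refit(idx=range(5)):
    a=cap('scene');b=cap('top');o={}
    for i in idx:
        try:
            c,v=fitlock((a,b),*G[i]); o[i]=v; print('ABCDE'[i],round(c,2),v[:2],np.degrees(v[2]).round(1))
        except Exception as e: print('ABCDE'[i],'fail',e)
    return o
E
python3 - <<'E'
from rl import *
o=refit();s=log()
v=o[3];R=down(v[2]-np.pi/2)
rel([v[0],v[1],226],R,s);rel([v[0],v[1],110],R,s)
E
```

```text
A 0.7 [ 412. -343.] 37.2
B 1.14 [ 578.8 -140.7] -60.6
C 0.68 [ 422.7 -222.8] 50.2
D 0.96 [ 442.8 -108.7] -8.9
E 0.85 [ 534.9 -366.5] 3.2
off [  30. -211.  238.] dr [-0.1 -0.  -0. ] ang 9.0
off [ 146. -212.  239.] dr [-0.1 -0.  -0. ] ang 9.0
```

>>> move_arm(
  offset=[
    [0, -211, 239],
    [0, -211, 239],
    [0, -211, 239],
    [0, -211, 239],
    [0, -211, 239],
    [0, -211, 239],
    [0, -211, 239],
    [100, -211, 239],
    [100, -211, 239],
    [100, -211, 239],
  ],
  dr=[
    [-0.12, 0, 0],
    [-0.12, 0, 0],
    [-0.12, 0, 0],
    [-0.12, 0, 0],
    [-0.12, 0, 0],
    [-0.12, 0, 0],
    [-0.12, 0, 0],
    [-0.12, 0, 0],
    [-0.12, 0, 0],
    [-0.12, 0, 0],
  ],
  gripper=[0, 0, 0, 0, 0, 0, 0, 0, 0, 0],
)

```text
t: 18.3
tcp_pos: [440.5, -109.4, 152.5]
tool_rot: [[-0.005, 0.983, -0.184], [-0.0, -0.184, -0.983], [-1.0, -0.005, 0.001]]
ft_force: [-0.4, 0.0, 1.5]
gripper_width: 85.6
```

Run:
```python
from plan import *
s=log();print(s['tcp_pos'],np.array(s['joint_pos']))
v=[442.8,-109.5,np.radians(-10)];R=down(v[2]-np.pi/2)
rel([v[0],v[1],60],R,s);rel([v[0],v[1],4],R,s);print(np.array(s['tool_rot']).round(3))
```

```text
[ 440.5 -109.4  152.5] [  6.7   9.2 -28.   -0.  -53.1  72.7]
off [92.  3. -0.] dr [-0.  0.  0.] ang 1.0
off [148.   3.  -1.] dr [-0.  0.  0.] ang 1.0
[[-0.   1.  -0.2]
 [-0.  -0.2 -1. ]
 [-1.  -0.   0. ]]
```

>>> move_arm(
  offset=[
    [50, 3, 0],
    [92, 3, 0],
    [110, 3, 0],
    [125, 3, 0],
    [136, 3, 0],
    [136, 3, 0],
  ],
  dr=[
    [0, 0, 0],
    [0, 0, 0],
    [0, 0, 0],
    [0, 0, 0],
    [0, 0, 0],
    [0, 0, 0],
  ],
  gripper=[0, 0, 0, 0, 0, 0],
)

```text
t: 19.05
tcp_pos: [445.0, -110.2, 18.7]
tool_rot: [[0.001, 0.983, -0.184], [-0.0, -0.184, -0.983], [-1.0, 0.001, -0.0]]
ft_force: [-0.4, -0.5, -0.1]
gripper_width: 84.9
```

>>> move_arm(
  offset=[
    [4, 0, 0],
    [8, 0, 0],
    [10, 0, 0],
    [10, 0, 0],
    [10, 0, 0],
    [10, 0, 0],
    [10, 0, 0],
    [10, 0, 0],
    [10, 0, 0],
    [10, 0, 0],
  ],
  dr=[
    [0, 0, 0],
    [0, 0, 0],
    [0, 0, 0],
    [0, 0, 0],
    [0, 0, 0],
    [0, 0, 0],
    [0, 0, 0],
    [0, 0, 0],
    [0, 0, 0],
    [0, 0, 0],
  ],
  gripper=[0, 0, 0, 1, 1, 1, 1, 1, 1, 1],
  force=50,
)

```text
t: 20.3
tcp_pos: [444.2, -110.4, 8.7]
tool_rot: [[0.001, 0.983, -0.184], [-0.0, -0.184, -0.983], [-1.0, 0.001, -0.0]]
ft_force: [0.3, 0.3, 6.0]
gripper_width: 43.2
```

```bash
cat >> plan.py <<'E'
F=np.array([455.2,336.4]);Y=np.radians(-13.55)
cz=np.array([np.cos(Y),np.sin(Y),0])
CX=np.cos(.56)*cz-np.array([0,0,np.sin(.56)]); CZ=np.sin(.56)*cz+np.array([0,0,np.cos(.56)]); CY=np.cross(CZ,CX); C0=np.array([*F,212.])
def ch(x,y,z): return C0+x*CX+y*CY+z*CZ
def inch(P): d=np.array(P)-C0; return np.array([d@CX,d@CY,d@CZ])
RT=lambda sg: np.column_stack([CX,np.cross(sg*CY,CX),sg*CY])
E
python3 - <<'E'
from plan import *
s=log()
print(ch(24,0,13),ch(24,0,100))
rel([444,-110,250],None,s)
P=ch(24,0,100);rel([*P[:2],300],None,s);rel([*P[:2],300],down(Y-np.pi/2),s);rel([*P[:2],300],RT(-1),s)
E
```

```text
[481.7 330.  210.3] [526.6 319.2 284. ]
off [-241.   -0.   -0.] dr [0. 0. 0.] ang 0.0
off [-291.    2. -437.] dr [0. 0. 0.] ang 0.0
off [-291.    2. -437.] dr [ 0.1 -0.  -0. ] ang 3.0
off [-291.    2. -437.] dr [ 0. -0.  1.] ang 58.0
```

>>> move_arm(
  offset=[
    [-60, 0, 0],
    [-120, 0, 0],
    [-180, 0, 0],
    [-240, 0, 0],
    [-240, 0, 0],
  ],
  dr=[
    [0, 0, 0],
    [0, 0, 0],
    [0, 0, 0],
    [0, 0, 0],
    [0, 0, 0],
  ],
  gripper=[1, 1, 1, 1, 1],
)

```text
t: 20.92
tcp_pos: [446.0, -110.3, 252.5]
tool_rot: [[0.01, 0.983, -0.185], [0.001, -0.185, -0.983], [-1.0, 0.01, -0.002]]
ft_force: [1.0, -0.7, -2.5]
gripper_width: 43.8
```

>>> move_arm(
  offset=[
    [-48, 0, -60],
    [-48, 0, -120],
    [-48, 0, -180],
    [-48, 0, -240],
    [-48, 0, -300],
    [-48, 0, -360],
    [-48, 0, -437],
    [-48, 0, -437],
    [-48, 0, -437],
    [-48, 0, -437],
    [-48, 0, -437],
    [-48, 0, -437],
    [-48, 0, -437],
    [-48, 0, -437],
  ],
  dr=[
    [0, 0, 0],
    [0, 0, 0],
    [0, 0, 0.2],
    [0, 0, 0.4],
    [0, 0, 0.6],
    [0, 0, 0.8],
    [0, 0, 1.01],
    [0, 0, 1.01],
    [0, 0, 1.01],
    [0, 0, 1.01],
    [0, 0, 1.01],
    [0, 0, 1.01],
    [0, 0, 1.01],
    [0, 0, 1.01],
  ],
  gripper=[1, 1, 1, 1, 1, 1, 1, 1, 1, 1, 1, 1, 1, 1],
)

```text
t: 22.68
tcp_pos: [524.6, 318.6, 297.0]
tool_rot: [[0.832, 0.522, -0.185], [-0.156, -0.099, -0.983], [-0.532, 0.847, -0.001]]
ft_force: [-0.4, 0.1, -2.1]
gripper_width: 43.7
```

Run:
```python
from plan import *
from h import *
s=log();print(s['t'],s['tcp_pos'],np.array(s['joint_pos']),s['ft_force'],s['gripper_width'])
P=ch(24,0,100)
rel([*P[:2],300],RT(-1),s);print(inch(s['tcp_pos']))
R=np.array(s['tool_rot']);T=np.array(s['tcp_pos'])
c=np.zeros((600,800,3),np.uint8)
for n,(x0,y0),o in(('scene',(240,70),0),('top',(90,150),400)):
    p=cap(n);im=cv2.resize(p['pixels'][y0:y0+120,x0:x0+80,::-1],(400,600),interpolation=2)
    for k,(bias,col) in enumerate((((0,0,35),(0,0,255)),(-35*R[:,0],(0,255,0)))):
        # lock corner outline: back plane & front plane, foot at tips+25
        g=T+np.array(bias); lx=-R[:,1] if False else np.cross(-R[:,2],-R[:,0]); ly=-R[:,2]; lz=-R[:,0]
        org=g+R[:,0]*(16+25)
        for a in(-13,13):
            q=[(proj(p,[org+a*lx+b*ly+h*lz])[0]+.5-[x0,y0])*5 for b,h in((-22,0),(22,0),(22,62),(-22,62))]
            cv2.polylines(im,[np.round(q).astype(np.int32)],True,col,1)
    c[:,o:o+400]=np.clip(im*1.5,0,255)
cv2.imwrite('pics/p1.png',c)
```

```text
22.675 [524.6 318.6 297. ] [ 54.2   8.4 -47.1  89.7 -50.  -48.1] [-0.4  0.1 -2.1] 43.67807108288182
off [ 0.  4. -1.] dr [ 0. -0.  0.] ang 3.0
[ 15.5  -1.  110.1]
```

View pics/p1.png

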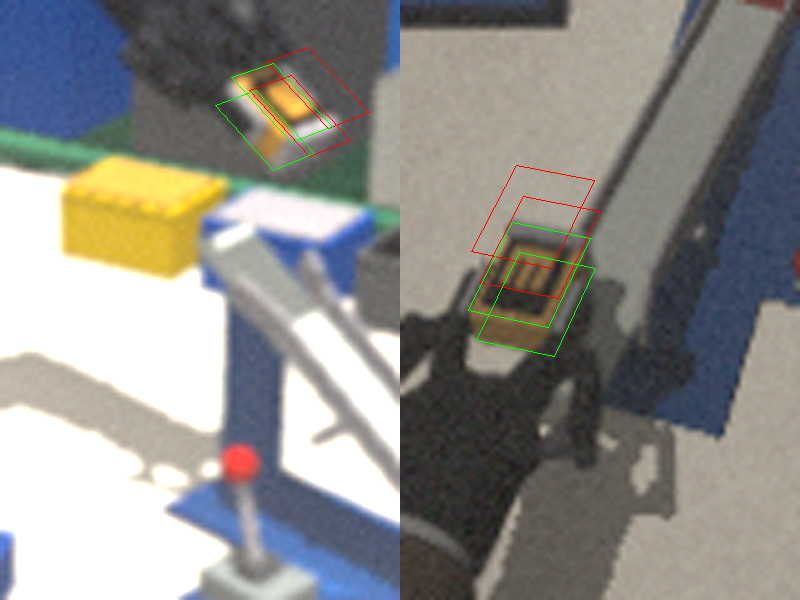

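Both views show the lock in hand, black face up. The outline shifted −35 mm along the tool axis (green) fits, so the tool is effectively about 35 mm shorter than reported. I refine this with the face centre seen by both cameras.

```bash
cat > hand.py <<'E'
from plan import *
from h import *
def dark_face(p,g):
    # centroid of the held lock's bright-brass crown + dark face: use network near guess
    r=[u for n in('lock1_face','lock1') for sc,u in find(p,n) if np.hypot(*(np.array(u)-g))<14]
    return r
def held(sg=-1):
    s=log();R=np.array(s['tool_rot']);T=np.array(s['tcp_pos'])
    ly=sg*R[:,2];lz=-R[:,0];lx=np.cross(ly,lz)
    fp=T-35*R[:,0]+R[:,0]*41+19*lx+34*lz
    a=cap('scene');b=cap('top');ua=dark_face(a,proj(a,[fp])[0]);ub=dark_face(b,proj(b,[fp])[0])
    print('exp',proj(a,[fp])[0],proj(b,[fp])[0],'found',ua,ub)
    for x in ua[:2]:
        for y in ub[:2]:
            X=tri(a,x,b,y);print('face-exp in tool axes',R.T@(X-fp),'chute',inch(X))
    print('expected face in chute',inch(fp));return s
E
python3 -c "
from hand import *
held()"
```

```text
exp [296.1  88. ] [114.6 203.6] found [(295.3216, 92.5056)] [(111.7184, 205.59359999999998)]
face-exp in tool axes [  3.6 -20.2 -11. ] chute [ -9.3   9.1 108.4]
expected face in chute [-12.4  -1.6 128.9]
```

```bash
cat >> hand.py <<'E'
def face(s): 
    R=np.array(s['tool_rot']);return np.array(s['tcp_pos'])-35*R[:,0]+R[:,0]*7-19*np.cross(R[:,2],-R[:,0])*(-1 if False else 1)
E
python3 - <<'E'
from hand import *
a=cap('scene');b=cap('top')
X=tri(a,(297.6,89.2),b,(115.2,204.6));s=log();R=np.array(s['tool_rot'])
print('tri face chute',inch(X))
# target: expected face (30,0,42)
ly=-R[:,2];lz=-R[:,0];lx=np.cross(ly,lz);T=np.array(s['tcp_pos']);fp=T+R[:,0]*6+19*lx+34*lz
Rt=RT(-1); lx2=CZ;lz2=-CX
for z in(60,42,34):
    Tt=ch(30,0,z)-(Rt[:,0]*6+19*lx2+34*lz2); print(z,Tt);rel(Tt,Rt,s)
    print(Ro.from_matrix(R.T@Rt).as_rotvec().round(3))
E
```

```text
tri face chute [ -9.1   0.8 124.5]
60 [524.1 319.8 215.9]
off [ 42. -68.  -1.] dr [ 0. -0.  0.] ang 3.0
[ 0. -0.  0.]
42 [514.9 322.  200.7]
off [ 42. -86.  -1.] dr [ 0. -0.  0.] ang 3.0
[ 0. -0.  0.]
34 [510.7 323.  193.9]
off [ 42. -94.  -1.] dr [ 0. -0.  0.] ang 3.0
[ 0. -0.  0.]
```

```bash
sed -i 's/precision=1/precision=3/' plan.py
python3 - <<'E'
from hand import *
s=log();R=np.array(s['tool_rot']);Rt=RT(-1)
Tt=ch(27,-2,50)-(Rt[:,0]*6+19*CZ-34*CX);rel(Tt,Rt,s)
E
```

```text
off [ 39. -78.   1.] dr [ 0.027 -0.043  0.001] ang 3.0
```

>>> move_arm(
  offset=[
    [20, -40, 0],
    [39, -78, 1],
    [39, -82, 1],
    [39, -84, 1],
    [39, -85, 1],
    [39, -85, 1],
  ],
  dr=[
    [0.027, -0.043, 0],
    [0.027, -0.043, 0],
    [0.027, -0.043, 0],
    [0.027, -0.043, 0],
    [0.027, -0.043, 0],
    [0.027, -0.043, 0],
  ],
  gripper=[1, 1, 1, 1, 1, 1],
)

```text
t: 23.92
tcp_pos: [512.6, 320.8, 205.2]
tool_rot: [[0.824, 0.516, -0.234], [-0.197, -0.126, -0.972], [-0.531, 0.847, -0.002]]
ft_force: [-0.2, 0.3, -1.8]
gripper_width: 43.5
```

```bash
cat >> hand.py <<'E'
def pic(name,bx=((240,80),(90,160))):
    c=np.zeros((600,800,3),np.uint8)
    for n,(x0,y0),o in(('scene',bx[0],0),('top',bx[1],400)):
        p=cap(n);c[:,o:o+400]=np.clip(cv2.resize(p['pixels'][y0:y0+120,x0:x0+80,::-1],(400,600),interpolation=2)*1.5,0,255)
    cv2.imwrite('pics/'+name,c)
E
python3 - <<'E'
from hand import *
s=log();print(s['ft_force']);R=np.array(s['tool_rot']);Rt=RT(-1)
Tt=ch(27,-2,40)-(Rt[:,0]*6+19*CZ-34*CX);rel(Tt,Rt,s)
pic('p2.png')
E
```

```text
[-0.19   0.303 -1.809]
off [ 1. -5.  0.] dr [-0.002 -0.001 -0.   ] ang 0.0
```

View pics/p2.png

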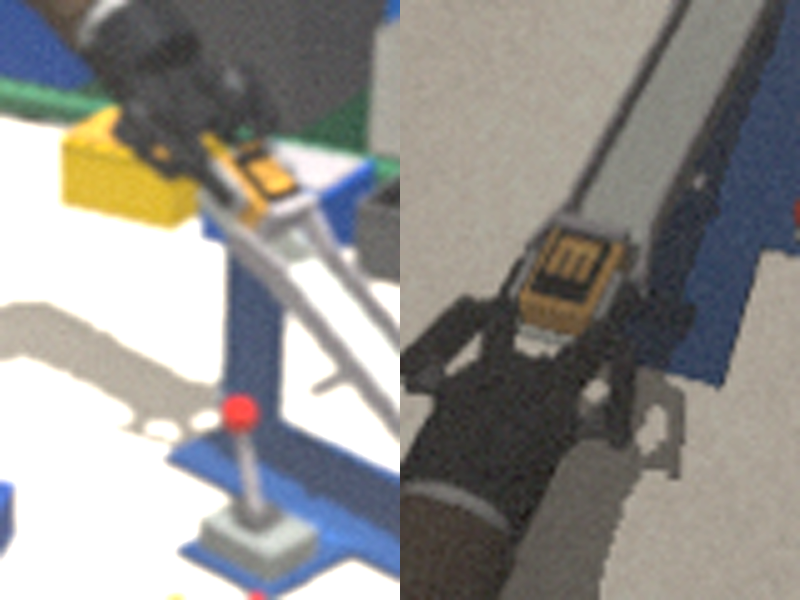

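Both views show the lock centred over the bed, with its foot just inside the rail mouth. I lower in small steps watching the force.

>>> move_arm(
  offset=[
    [0, -2, 0],
    [0, -4, 0],
    [0, -5, 0],
    [0, -5, 0],
  ],
  dr=[
    [0, 0, 0],
    [0, 0, 0],
    [0, 0, 0],
    [0, 0, 0],
  ],
  gripper=[1, 1, 1, 1],
)

```text
t: 24.52
tcp_pos: [509.8, 320.9, 199.3]
tool_rot: [[0.823, 0.517, -0.234], [-0.199, -0.124, -0.972], [-0.532, 0.847, 0.0]]
ft_force: [0.0, 0.8, -1.9]
gripper_width: 43.2
```

>>> move_arm(
  offset=[
    [0, -1, 0],
    [0, -2, 0],
    [0, -3, 0],
    [0, -3, 0],
  ],
  dr=[
    [0, 0, 0],
    [0, 0, 0],
    [0, 0, 0],
    [0, 0, 0],
  ],
  gripper=[1, 1, 1, 1],
)

```text
t: 25.02
tcp_pos: [508.2, 321.4, 196.8]
tool_rot: [[0.823, 0.517, -0.234], [-0.198, -0.124, -0.972], [-0.532, 0.847, 0.0]]
ft_force: [-0.2, -0.0, -1.5]
gripper_width: 43.5
```

>>> move_arm(
  offset=[
    [0, -1, 0],
    [0, -2, 0],
    [0, -3, 0],
    [0, -3, 0],
  ],
  dr=[
    [0, 0, 0],
    [0, 0, 0],
    [0, 0, 0],
    [0, 0, 0],
  ],
  gripper=[1, 1, 1, 1],
)

```text
t: 25.52
tcp_pos: [507.7, 321.4, 196.3]
tool_rot: [[0.825, 0.513, -0.237], [-0.2, -0.127, -0.972], [-0.529, 0.849, -0.002]]
ft_force: [2.5, -1.9, 5.1]
gripper_width: 42.9
```

Run:
```python
from hand import *
s=log();print(s['ft_force'])
a=cap('scene');b=cap('top')
# synthetic: where crown/face centre should be if lying at chute (x,0,32)
for x in(26,30,34): print(x,proj(a,[ch(x,0,32)])[0].round(1),proj(b,[ch(x,0,32)])[0].round(1))
np.save('a.npy',a['pixels']);np.save('b.npy',b['pixels'])
for p,n in((a,'a'),(b,'b')):
    h=cv2.cvtColor(p['pixels'],cv2.COLOR_RGB2HSV).astype(int)
    q=proj(p,[ch(30,0,32)])[0].astype(int)
    m=((h[...,0]>8)&(h[...,0]<28)&(h[...,1]>110)&(h[...,2]>60)).astype(np.uint8)
    w=m[q[1]-14:q[1]+15,q[0]-14:q[0]+15];print(n,q-14);print('\n'.join(''.join('#' if v else '.' for v in r) for r in w))
```

```text
[ 2.498 -1.946  5.12 ]
26 [291.2 115.4] [123.6 214.2]
30 [291.9 116.2] [124.2 213.1]
34 [292.6 117. ] [124.7 212.1]
a [277 102]
.............................
.............................
.............................
.............................
.....###.....................
......##.....................
.............................
...##........................
...###.......................
...##.....###................
.............................
.......##.....#..............
.......##...#####............
........##########...........
........###########..........
.........###########.........
##........##########.........
###........##########........
###........########..........
###.........###..............
##..........####.............
#..........####..............
............###..............
.............................
.............................
.............................
.............................
.............................
.............................
b [110 199]
.............................
.............................
.............................
.............................
.............................
.............................
.............................
.............................
.............................
.............................
..............#..............
.............#####.#.........
..........#..#######...##....
............#..#####...##....
.........#.##.##..#...###....
...........#..##.##...##.....
..........##.##.###..##......
.......#.....##..#...##......
....................##.......
...................###.......
......#............##........
.....##............#.........
.....#####........##.........
.....##.######...###.........
.....##############..........
......###.#.###.###..........
.....#..##.##.#.##...........
.........#.#####.............
.............###.............
```

Contact is felt, about 6 N square to the bed. Releasing.

>>> move_arm(
  offset=[
    [0, 1, 0],
    [0, 1, 0],
    [0, 1, 0],
    [0, 1, 0],
    [0, 1, 0],
    [0, 1, 0],
    [-40, 1, 0],
    [-100, 20, 0],
    [-100, 20, 0],
    [-100, 20, 0],
  ],
  dr=[
    [0, 0, 0],
    [0, 0, 0],
    [0, 0, 0],
    [0, 0, 0],
    [0, 0, 0],
    [0, 0, 0],
    [0, 0, 0],
    [0, 0, 0],
    [0, 0, 0],
    [0, 0, 0],
  ],
  gripper=[0, 0, 0, 0, 0, 0, 0, 0, 0, 0],
)

```text
t: 26.88
tcp_pos: [434.4, 339.3, 264.3]
tool_rot: [[0.823, 0.517, -0.233], [-0.198, -0.124, -0.972], [-0.532, 0.847, -0.0]]
ft_force: [0.0, 0.3, -0.8]
gripper_width: 85.6
```

Run:
```python
from hand import *
from rl import refit
L=[json.loads(l) for l in open('log.jsonl')]
print('contact tcp in chute',inch(L[-1][1]))
s=log();print(s['t'],s['tcp_pos'],s['ft_force'],s['joint_pos'])
b=cap('top');a=cap('scene')
for p in(b,a):
  for n in('lock1','lock1_face'): print(n,[(sc,np.round(u),inch(atz(p,u,70)).round(0)) for sc,u in find(p,n)])
print('expect',proj(b,[ch(306,0,32)]),proj(a,[ch(306,0,32)]))
o=refit([0,1,2,4])
np.save('o.npy',np.array([o[i] for i in (0,1,2,4)]))
```

```text
contact tcp in chute [54.601 -2.23  15.663]
26.875 [434.419 339.254 264.327] [ 0.047  0.279 -0.801] [ 70.509   9.392 -50.789  77.438 -59.635 -55.036]
lock1 [(0.69, array([347., 211.]), array([ 272., -660.,    3.])), (0.65, array([305., 243.]), array([ 156., -550.,  -70.])), (0.58, array([282., 195.]), array([ 271., -440.,    2.])), (0.56, array([157., 153.]), array([302.,  -1.,  22.])), (0.45, array([343., 243.]), array([ 181., -669.,  -54.]))]
lock1_face [(0.46, array([278., 196.]), array([ 264., -427.,   -2.]))]
lock1 [(0.87, array([235., 243.]), array([ 315., -475.,   30.])), (0.85, array([138., 259.]), array([ 214., -694.,  -34.])), (0.72, array([175., 240.]), array([ 215., -583.,  -33.])), (0.63, array([169., 280.]), array([ 312., -674.,   28.])), (0.56, array([343., 177.]), array([307.,   7.,  25.]))]
lock1_face []
expect [[157.299 150.048]] [[342.326 176.601]]
A 0.7 [ 413.935 -344.786] 38.7
B 1.18 [ 579.008 -140.874] -59.4
C 0.76 [ 422.598 -222.768] 50.3
E 0.82 [ 533.886 -365.839] 2.5
```

The first lock is detected at the stop (chute x ≈ 304). Next is lock B, and I also settle which way C faces.

Run:
```python
from rl import *
a=cap('scene');b=cap('top')
for d in(50,-128):
    c,v=fitlock((a,b),422.6,-222.8,np.radians(d));print(d,round(c,3),v[:2],np.degrees(v[2]))
def asc(p,X,r):
    q=proj(p,[X])[0].astype(int);h=cv2.cvtColor(p['pixels'],cv2.COLOR_RGB2HSV).astype(int)[q[1]-r:q[1]+r,q[0]-r:q[0]+r]
    print('\n'.join(''.join('#' if (s>100 and 8<hh<28) else ('@' if v<75 else '.') for hh,s,v in row) for row in h));print()
asc(a,[422.6,-222.8,35],13)
asc(a,[413,-343.8,35],13)
s=log()
v=(579,-141,np.radians(-60));R=down(v[2]-np.pi/2)
rel([v[0],v[1],260],R,s);rel([435,300,290],down(Y-np.pi/2),s)
```

```text
50 0.673 [ 422.602 -222.696] 49.97688532470689
-128 0.8 [ 422.765 -223.803] -126.97863421235004
..........................
..........................
..........................
...........#####..........
........#########.........
........#########.........
........#########.........
........##########........
........##########........
........###########.......
.........##########.......
.........##########.......
..........#########.......
..........#########.......
..........#########.......
...........########.......
...........########.......
...........########.......
...........#########......
...........#########......
............########......
...........#########......
............#########.....
............#########.....
............########......
.............####.........

..........................
..........................
..........########........
..........#########.......
.........##########.......
........###########.......
........##########........
........##########........
.......###########........
.......##########.........
......###########.........
......###########.........
......##########..........
......##########..........
.......#########..........
.......#########..........
.......#########..........
.......##########.........
.......##########.........
........#########.........
........#########.........
........##########........
.........#########........
.........#########........
.........##########.......
..........#########.......

off [216. 131. 432.] dr [ 0.738 -0.408 -0.953] ang 73.0
off [-6. 27. 38.] dr [-0.001  0.001 -1.01 ] ang 58.0
```

>>> move_arm(
  offset=[
    [-30, 48, 0],
    [-30, 48, 0],
    [20, 80, 100],
    [216, 131, 432],
    [216, 131, 432],
    [216, 131, 432],
    [216, 131, 432],
    [216, 131, 432],
    [216, 131, 432],
    [216, 131, 432],
    [216, 131, 432],
    [216, 131, 432],
    [216, 131, 432],
  ],
  dr=[
    [0, 0, 0],
    [0, 0, 0],
    [0, 0, 0],
    [0.738, -0.408, -0.953],
    [0.738, -0.408, -0.953],
    [0.738, -0.408, -0.953],
    [0.738, -0.408, -0.953],
    [0.738, -0.408, -0.953],
    [0.738, -0.408, -0.953],
    [0.738, -0.408, -0.953],
    [0.738, -0.408, -0.953],
    [0.738, -0.408, -0.953],
    [0.738, -0.408, -0.953],
  ],
  gripper=[0, 0, 0, 0, 0, 0, 0, 0, 0, 0, 0, 0, 0],
)

```text
t: 29.0
tcp_pos: [578.3, -138.7, 261.1]
tool_rot: [[0.0, 0.503, -0.864], [-0.0, -0.864, -0.503], [-1.0, 0.0, -0.0]]
ft_force: [-0.4, 0.6, 0.5]
gripper_width: 85.2
```

Run:
```python
from rl import *
s=log();print(s['tcp_pos'],np.array(s['joint_pos']))
o=refit([0,1,2,4])
v=(579,-141,np.radians(-60));R=down(v[2]-np.pi/2);rel([v[0],v[1],9],R,s)
```

```text
[ 578.32  -138.658  261.145] [  2.105  17.588   0.014   0.002 -72.421  28.096]
A 0.66 [ 412.318 -343.62 ] 39.3
B 0.88 [ 578.301 -139.699] -61.4
C 0.73 [ 422.226 -222.895] 50.0
E 0.82 [ 533.747 -365.62 ] 4.8
off [252.   2.   1.] dr [ 0.004 -0.    -0.   ] ang 0.0
```

>>> move_arm(
  offset=[
    [60, 1, 0],
    [120, 1, 0],
    [180, 1, 0],
    [220, 1, 0],
    [240, 1, 0],
    [252, 1, 0],
    [252, 1, 0],
    [252, 1, 0],
    [252, 1, 0],
    [252, 1, 0],
    [252, 1, 0],
    [252, 1, 0],
    [252, 1, 0],
  ],
  dr=[
    [0, 0, 0],
    [0, 0, 0],
    [0, 0, 0],
    [0, 0, 0],
    [0, 0, 0],
    [0, 0, 0],
    [0, 0, 0],
    [0, 0, 0],
    [0, 0, 0],
    [0, 0, 0],
    [0, 0, 0],
    [0, 0, 0],
    [0, 0, 0],
  ],
  gripper=[0, 0, 0, 0, 0, 0, 0, 1, 1, 1, 1, 1, 1],
  force=50,
)

```text
t: 30.72
tcp_pos: [580.3, -140.9, 10.0]
tool_rot: [[0.002, 0.501, -0.865], [0.0, -0.865, -0.501], [-1.0, 0.001, -0.002]]
ft_force: [-1.8, 1.0, 5.6]
gripper_width: 45.6
```

>>> move_arm(
  offset=[
    [-60, 0, 0],
    [-120, 0, 0],
    [-180, 0, 0],
    [-240, 0, 0],
    [-290, 0, 0],
    [-290, 0, 0],
  ],
  dr=[
    [0, 0, 0],
    [0, 0, 0],
    [0, 0, 0],
    [0, 0, 0],
    [0, 0, 0],
    [0, 0, 0],
  ],
  gripper=[1, 1, 1, 1, 1, 1],
)

```text
t: 31.48
tcp_pos: [581.2, -141.3, 303.5]
tool_rot: [[0.01, 0.501, -0.865], [-0.0, -0.865, -0.501], [-1.0, 0.005, -0.008]]
ft_force: [0.5, -0.6, -2.3]
gripper_width: 45.3
```

Run:
```python
from hand import *
s=log();print(s['tcp_pos'],s['ft_force'],s['gripper_width'])
P=ch(54.6,-2.2,100);print(P)
rel(P,RT(-1),s);rel(ch(54.6,-2.2,24),RT(-1),s);rel(ch(54.6,-2.2,17),RT(-1),s)
```

```text
[ 581.221 -141.309  303.546] [ 0.519 -0.552 -2.301] 45.303365687123886
[551.297 310.977 267.723]
off [  35. -407. -200.] dr [-0.74   0.403  0.945] ang 73.0
off [  99. -435. -171.] dr [-0.74   0.403  0.945] ang 73.0
off [ 105. -437. -168.] dr [-0.74   0.403  0.945] ang 73.0
```

>>> move_arm(
  offset=[
    [0, -60, -29],
    [0, -120, -58],
    [0, -180, -87],
    [0, -240, -116],
    [0, -300, -145],
    [0, -360, -175],
    [35, -407, -200],
    [35, -407, -200],
    [35, -407, -200],
    [35, -407, -200],
    [35, -407, -200],
    [35, -407, -200],
  ],
  dr=[
    [-0.1, 0.05, 0.13],
    [-0.2, 0.11, 0.26],
    [-0.3, 0.165, 0.39],
    [-0.4, 0.22, 0.52],
    [-0.5, 0.275, 0.645],
    [-0.6, 0.33, 0.77],
    [-0.74, 0.403, 0.945],
    [-0.74, 0.403, 0.945],
    [-0.74, 0.403, 0.945],
    [-0.74, 0.403, 0.945],
    [-0.74, 0.403, 0.945],
    [-0.74, 0.403, 0.945],
  ],
  gripper=[1, 1, 1, 1, 1, 1, 1, 1, 1, 1, 1, 1],
)

```text
t: 32.98
tcp_pos: [548.9, 311.0, 264.6]
tool_rot: [[0.818, 0.524, -0.235], [-0.198, -0.127, -0.972], [-0.539, 0.842, -0.0]]
ft_force: [-0.0, -0.0, -1.5]
gripper_width: 45.5
```

```bash
cat >> hand.py <<'E'
def face_fit(sg=-1):
    """crown brass/dark mask centroid of the held lock vs the expected face centre"""
    s=log();R=np.array(s['tool_rot']);ly=sg*R[:,2];lz=-R[:,0];lx=np.cross(ly,lz)
    fp=np.array(s['tcp_pos'])+R[:,0]*6+19*lx+34*lz
    b=cap('top');q=proj(b,[fp])[0]
    g=cv2.cvtColor(b['pixels'],cv2.COLOR_RGB2HSV).astype(int)
    m=((g[...,0]>8)&(g[...,0]<28)&(g[...,1]>100)&(g[...,2]>50));ys,xs=np.nonzero(m)
    k=np.hypot(xs-q[0],ys-q[1])<17
    pts=np.column_stack([xs,ys])[k].astype(np.float32);r=cv2.minAreaRect(pts)
    # angle of the brass outline: expected vs seen
    e=proj(b,[fp,fp-20*lz]);d=e[1]-e[0]
    print('exp',q.round(1),'rect',np.round(r[0],1),np.round(r[1],1),r[2],'exp ang',np.degrees(np.arctan2(d[1],d[0])).round(1),len(pts))
    return s
E
python3 - <<'E'
from hand import *
s=face_fit();print(inch(s['tcp_pos']),s['ft_force'],s['gripper_width'])
rel(ch(54.6,-2.2,24),RT(-1),s);rel(ch(54.6,-2.2,17),RT(-1),s)
E
```

```text
exp [121.5 196.2] rect [121.2 200.2] [15.1 21.9] 31.607501983642578 exp ang -61.0 198
[54.259 -2.756 96.102] [-0.006 -0.03  -1.481] 45.50589345919148
off [  1. -72.  -1.] dr [-0.001  0.001  0.01 ] ang 1.0
off [  1. -79.  -1.] dr [-0.001  0.001  0.01 ] ang 1.0
```

>>> move_arm(
  offset=[
    [1, -40, 0],
    [1, -68, 0],
    [1, -73, 0],
    [1, -76, 0],
    [1, -78, 0],
    [1, -79, 0],
    [1, -79, 0],
  ],
  dr=[
    [0, 0, 0.01],
    [0, 0, 0.01],
    [0, 0, 0.01],
    [0, 0, 0.01],
    [0, 0, 0.01],
    [0, 0, 0.01],
    [0, 0, 0.01],
  ],
  gripper=[1, 1, 1, 1, 1, 1, 1],
)

```text
t: 33.9
tcp_pos: [508.8, 321.3, 198.2]
tool_rot: [[0.825, 0.514, -0.235], [-0.2, -0.125, -0.972], [-0.529, 0.849, -0.0]]
ft_force: [1.9, 0.5, 0.2]
gripper_width: 45.1
```

>>> move_arm(
  offset=[
    [0, -1, 0],
    [0, -2, 0],
    [0, -2, 0],
  ],
  dr=[
    [0, 0, 0],
    [0, 0, 0],
    [0, 0, 0],
  ],
  gripper=[1, 1, 1],
)

```text
t: 34.28
tcp_pos: [508.8, 321.3, 198.2]
tool_rot: [[0.827, 0.51, -0.237], [-0.201, -0.126, -0.972], [-0.526, 0.851, -0.001]]
ft_force: [4.9, -2.1, 6.7]
gripper_width: 45.7
```

Contact. Release and withdraw.

>>> move_arm(
  offset=[
    [0, 1, 0],
    [0, 1, 0],
    [0, 1, 0],
    [0, 1, 0],
    [0, 1, 0],
    [0, 1, 0],
    [-40, 1, 0],
    [-90, 30, 0],
    [-90, 60, 0],
    [-90, 60, 0],
  ],
  dr=[
    [0, 0, 0],
    [0, 0, 0],
    [0, 0, 0],
    [0, 0, 0],
    [0, 0, 0],
    [0, 0, 0],
    [0, 0, 0],
    [0, 0, 0],
    [0, 0, 0],
    [0, 0, 0],
  ],
  gripper=[0, 0, 0, 0, 0, 0, 0, 0, 0, 0],
)

```text
t: 35.52
tcp_pos: [463.8, 333.0, 295.8]
tool_rot: [[0.825, 0.515, -0.234], [-0.196, -0.127, -0.972], [-0.53, 0.848, -0.004]]
ft_force: [1.2, 0.3, -0.0]
gripper_width: 85.4
```

```bash
cat >> hand.py <<'E'
def inchute():
    for n in('top','scene'):
        p=cap(n)
        r=[(sc,inch(o+d*t).round(0)) for sc,u in find(p,'lock1') for o,d in [ray(p,u)] for t in [((C0+20*CZ-o)@CZ)/(d@CZ)] if abs(inch(o+d*t)[1])<60]
        print(n,sorted(r,key=lambda q:-q[1][0]))
E
python3 - <<'E'
from hand import *
from rl import refit
inchute();s=log();print(s['t'],s['tcp_pos'])
o=refit([0,2,4])
v=(423,-223.5,np.radians(-129));R=down(v[2]-np.pi/2);rel([v[0],v[1],260],R,s)
v=(533.8,-365.8,np.radians(3.5));R=down(v[2]-np.pi/2);rel([v[0],v[1],260],R,s)
E
```

```text
top [(0.68, array([322.,  -4.,  20.])), (0.83, array([241.,  -4.,  20.]))]
scene [(0.51, array([305.,  14.,  20.])), (0.67, array([251.,  -6.,  20.]))]
35.725 [463.856 331.2   292.341]
A 0.72 [ 411.973 -342.961] 37.2
C 0.73 [ 422.638 -222.862] 50.1
E 0.83 [ 534.001 -365.319] 2.7
off [ 95.  19. 549.] dr [ 1.817 -1.002 -0.638] ang 124.0
off [215.  94. 661.] dr [-0.271  0.154 -1.002] ang 60.0
```

>>> move_arm(
  offset=[
    [20, 10, 60],
    [215, 94, 661],
    [215, 94, 661],
    [215, 94, 661],
    [215, 94, 661],
    [215, 94, 661],
    [215, 94, 661],
    [215, 94, 661],
    [215, 94, 661],
    [215, 94, 661],
    [215, 94, 661],
    [215, 94, 661],
    [215, 94, 661],
    [215, 94, 661],
    [215, 94, 661],
    [215, 94, 661],
    [215, 94, 661],
  ],
  dr=[
    [0, 0, 0],
    [-0.271, 0.154, -1.002],
    [-0.271, 0.154, -1.002],
    [-0.271, 0.154, -1.002],
    [-0.271, 0.154, -1.002],
    [-0.271, 0.154, -1.002],
    [-0.271, 0.154, -1.002],
    [-0.271, 0.154, -1.002],
    [-0.271, 0.154, -1.002],
    [-0.271, 0.154, -1.002],
    [-0.271, 0.154, -1.002],
    [-0.271, 0.154, -1.002],
    [-0.271, 0.154, -1.002],
    [-0.271, 0.154, -1.002],
    [-0.271, 0.154, -1.002],
    [-0.271, 0.154, -1.002],
    [-0.271, 0.154, -1.002],
  ],
  gripper=[0, 0, 0, 0, 0, 0, 0, 0, 0, 0, 0, 0, 0, 0, 0, 0, 0],
)

```text
t: 37.95
tcp_pos: [534.6, -364.0, 260.2]
tool_rot: [[0.001, 0.998, 0.063], [0.002, 0.063, -0.998], [-1.0, 0.001, -0.002]]
ft_force: [-0.0, 0.3, 0.4]
gripper_width: 85.4
```

Run:
```python
from rl import *
s=log();print(s['tcp_pos'],np.array(s['joint_pos']))
o=refit([0,2,4])
v=(534,-365.6,np.radians(3.3));R=down(v[2]-np.pi/2);rel([v[0],v[1],9],R,s)
```

```text
[ 534.598 -364.018  260.196] [-20.007  22.887   7.785  -0.125 -74.891 113.669]
A 0.65 [ 413.314 -345.364] 38.9
C 1.14 [ 423.012 -223.596] -126.3
E 1.25 [ 534.837 -366.189] 5.1
off [251.  -1.   2.] dr [ 0.006 -0.002 -0.001] ang 0.0
```

>>> move_arm(
  offset=[
    [60, 0, 1],
    [120, 0, 1],
    [180, 0, 1],
    [220, 0, 1],
    [240, 0, 1],
    [251, 0, 1],
    [251, 0, 1],
    [251, 0, 1],
    [251, 0, 1],
    [251, 0, 1],
    [251, 0, 1],
    [251, 0, 1],
    [251, 0, 1],
  ],
  dr=[
    [0, 0, 0],
    [0, 0, 0],
    [0, 0, 0],
    [0, 0, 0],
    [0, 0, 0],
    [0, 0, 0],
    [0, 0, 0],
    [0, 0, 0],
    [0, 0, 0],
    [0, 0, 0],
    [0, 0, 0],
    [0, 0, 0],
    [0, 0, 0],
  ],
  gripper=[0, 0, 0, 0, 0, 0, 0, 1, 1, 1, 1, 1, 1],
  force=50,
)

```text
t: 39.67
tcp_pos: [535.7, -366.0, 10.4]
tool_rot: [[0.003, 0.998, 0.062], [0.001, 0.062, -0.998], [-1.0, 0.003, -0.0]]
ft_force: [0.3, 1.2, 5.9]
gripper_width: 43.4
```

>>> move_arm(
  offset=[
    [-60, 0, 0],
    [-120, 0, 0],
    [-180, 0, 0],
    [-240, 0, 0],
    [-290, 0, 0],
    [-290, 0, 0],
  ],
  dr=[
    [0, 0, 0],
    [0, 0, 0],
    [0, 0, 0],
    [0, 0, 0],
    [0, 0, 0],
    [0, 0, 0],
  ],
  gripper=[1, 1, 1, 1, 1, 1],
)

```text
t: 40.42
tcp_pos: [535.8, -367.0, 303.8]
tool_rot: [[0.009, 0.998, 0.062], [-0.002, 0.062, -0.998], [-1.0, 0.009, 0.003]]
ft_force: [-0.5, 0.9, -1.8]
gripper_width: 43.5
```

Run:
```python
from hand import *
s=log();print(s['tcp_pos'],s['ft_force'],s['gripper_width'])
rel(ch(54.6,-2.2,100),RT(-1),s)
```

```text
[ 535.833 -366.969  303.85 ] [-0.451  0.948 -1.82 ] 43.48369386165026
off [  35.   57. -676.] dr [ 0.273 -0.15   0.994] ang 60.0
```

>>> move_arm(
  offset=[
    [0, 5, -60],
    [0, 10, -120],
    [0, 15, -180],
    [0, 20, -240],
    [0, 25, -300],
    [0, 30, -360],
    [0, 35, -420],
    [0, 40, -480],
    [0, 45, -540],
    [0, 50, -600],
    [35, 57, -676],
    [35, 57, -676],
    [35, 57, -676],
    [35, 57, -676],
    [35, 57, -676],
  ],
  dr=[
    [0, 0, 0],
    [0, 0, 0],
    [0, 0, 0],
    [0.05, -0.03, 0.18],
    [0.1, -0.06, 0.36],
    [0.15, -0.08, 0.54],
    [0.2, -0.1, 0.72],
    [0.25, -0.13, 0.9],
    [0.273, -0.15, 0.994],
    [0.273, -0.15, 0.994],
    [0.273, -0.15, 0.994],
    [0.273, -0.15, 0.994],
    [0.273, -0.15, 0.994],
    [0.273, -0.15, 0.994],
    [0.273, -0.15, 0.994],
  ],
  gripper=[1, 1, 1, 1, 1, 1, 1, 1, 1, 1, 1, 1, 1, 1, 1],
)

```text
t: 42.3
tcp_pos: [554.0, 253.5, 278.5]
tool_rot: [[0.817, 0.527, -0.236], [-0.199, -0.127, -0.972], [-0.542, 0.84, 0.002]]
ft_force: [2.3, 0.5, -0.5]
gripper_width: 43.2
```

Run:
```python
from hand import *
s=face_fit();print(inch(s['tcp_pos']),s['ft_force'],s['gripper_width'])
rel(ch(54.6,-2.2,17),RT(-1),s)
```

```text
exp [140.9 193.7] rect [140.1 197.8] [15.2 21.9] 26.56505012512207 exp ang -62.5 194
[ 62.467 -57.4   117.704] [ 2.279  0.515 -0.547] 43.18379591412063
off [  -7. -101.  -55.] dr [0.    0.002 0.013] ang 1.0
```

>>> move_arm(
  offset=[
    [-7, -18, -55],
    [-7, -18, -55],
    [-7, -18, -55],
    [-7, -18, -55],
    [-7, -60, -55],
    [-7, -85, -55],
    [-7, -85, -55],
  ],
  dr=[
    [0, 0, 0.013],
    [0, 0, 0.013],
    [0, 0, 0.013],
    [0, 0, 0.013],
    [0, 0, 0.013],
    [0, 0, 0.013],
    [0, 0, 0.013],
  ],
  gripper=[1, 1, 1, 1, 1, 1, 1],
)

```text
t: 43.22
tcp_pos: [517.8, 317.2, 213.0]
tool_rot: [[0.825, 0.514, -0.235], [-0.2, -0.123, -0.972], [-0.529, 0.849, 0.001]]
ft_force: [-1.0, -0.0, -1.7]
gripper_width: 43.3
```

Run:
```python
from hand import *
s=log();print(inch(s['tcp_pos']),s['ft_force'],s['gripper_width'])
rel(ch(54.6,-2.2,17),RT(-1),s)
```

```text
[54.833 -3.971 35.587] [-1.042 -0.039 -1.742] 43.34497672550674
off [ -0. -19.  -2.] dr [ 0.     0.002 -0.003] ang 0.0
```

>>> move_arm(
  offset=[
    [0, -10, -2],
    [0, -16, -2],
    [0, -18, -2],
    [0, -19, -2],
    [0, -20, -2],
    [0, -20, -2],
  ],
  dr=[
    [0, 0, 0],
    [0, 0, 0],
    [0, 0, 0],
    [0, 0, 0],
    [0, 0, 0],
    [0, 0, 0],
  ],
  gripper=[1, 1, 1, 1, 1, 1],
)

```text
t: 43.98
tcp_pos: [508.4, 323.5, 197.2]
tool_rot: [[0.826, 0.512, -0.234], [-0.198, -0.125, -0.972], [-0.527, 0.85, -0.002]]
ft_force: [-0.2, 0.0, -2.4]
gripper_width: 43.6
```

>>> move_arm(
  offset=[
    [0, -1, 0],
    [0, -1, 0],
  ],
  dr=[
    [0, 0, 0],
    [0, 0, 0],
  ],
  gripper=[1, 1],
)

```text
t: 44.22
tcp_pos: [508.3, 323.5, 197.0]
tool_rot: [[0.827, 0.511, -0.235], [-0.199, -0.126, -0.972], [-0.526, 0.85, -0.002]]
ft_force: [0.9, -0.6, 1.2]
gripper_width: 43.4
```

>>> move_arm(
  offset=[
    [0, 0, 0],
    [0, 0, 0],
    [0, 0, 0],
    [0, 0, 0],
    [0, 0, 0],
    [0, 0, 0],
    [-40, 1, 0],
    [-90, 30, 0],
    [-90, 60, 0],
    [-90, 60, 0],
  ],
  dr=[
    [0, 0, 0],
    [0, 0, 0],
    [0, 0, 0],
    [0, 0, 0],
    [0, 0, 0],
    [0, 0, 0],
    [0, 0, 0],
    [0, 0, 0],
    [0, 0, 0],
    [0, 0, 0],
  ],
  gripper=[0, 0, 0, 0, 0, 0, 0, 0, 0, 0],
)

```text
t: 45.48
tcp_pos: [464.2, 334.9, 297.0]
tool_rot: [[0.827, 0.511, -0.234], [-0.195, -0.128, -0.972], [-0.527, 0.85, -0.006]]
ft_force: [-0.0, -0.3, 0.3]
gripper_width: 85.4
```

Run:
```python
from hand import *
from rl import refit
inchute();s=log();print(s['t'],s['tcp_pos'])
o=refit([0,2])
v=(413,-344,np.radians(38.4));R=down(v[2]-np.pi/2);rel([v[0],v[1],260],R,s)
```

```text
top [(0.53, array([323.,  -2.,  20.])), (0.73, array([251.,  -4.,  20.])), (0.73, array([181.,  -1.,  20.]))]
scene [(0.75, array([304.,   1.,  20.])), (0.67, array([258., -20.,  20.])), (0.52, array([192.,   9.,  20.]))]
45.675 [464.257 333.149 293.468]
A 0.71 [ 412.354 -343.065] 37.9
C 0.7 [ 424.308 -223.938] 50.3
off [111.  29. 670.] dr [-0.826  0.46  -0.941] ang 76.0
```

>>> move_arm(
  offset=[
    [20, 10, 60],
    [111, 29, 670],
    [111, 29, 670],
    [111, 29, 670],
    [111, 29, 670],
    [111, 29, 670],
    [111, 29, 670],
    [111, 29, 670],
    [111, 29, 670],
    [111, 29, 670],
    [111, 29, 670],
    [111, 29, 670],
    [111, 29, 670],
    [111, 29, 670],
    [111, 29, 670],
    [111, 29, 670],
    [111, 29, 670],
    [111, 29, 670],
    [111, 29, 670],
  ],
  dr=[
    [0, 0, 0],
    [-0.826, 0.46, -0.941],
    [-0.826, 0.46, -0.941],
    [-0.826, 0.46, -0.941],
    [-0.826, 0.46, -0.941],
    [-0.826, 0.46, -0.941],
    [-0.826, 0.46, -0.941],
    [-0.826, 0.46, -0.941],
    [-0.826, 0.46, -0.941],
    [-0.826, 0.46, -0.941],
    [-0.826, 0.46, -0.941],
    [-0.826, 0.46, -0.941],
    [-0.826, 0.46, -0.941],
    [-0.826, 0.46, -0.941],
    [-0.826, 0.46, -0.941],
    [-0.826, 0.46, -0.941],
    [-0.826, 0.46, -0.941],
    [-0.826, 0.46, -0.941],
    [-0.826, 0.46, -0.941],
  ],
  gripper=[0, 0, 0, 0, 0, 0, 0, 0, 0, 0, 0, 0, 0, 0, 0, 0, 0, 0, 0],
)

```text
t: 48.15
tcp_pos: [414.1, -342.1, 260.2]
tool_rot: [[0.002, 0.782, 0.623], [0.002, 0.623, -0.782], [-1.0, 0.003, -0.0]]
ft_force: [0.6, 0.3, -0.8]
gripper_width: 85.4
```

Run:
```python
from rl import *
s=log();print(s['t'],s['tcp_pos'],np.array(s['joint_pos']))
o=refit([0,2])
v=(412.6,-343.6,np.radians(38.3));R=down(v[2]-np.pi/2);rel([v[0],v[1],9],R,s)
```

```text
48.15 [ 414.142 -342.065  260.201] [-22.337  11.829  -7.887  -0.156 -70.221 150.948]
A 2.95 [ 410.377 -348.467] 53.1
C 1.21 [ 423.477 -221.188] -129.4
off [251.  -3.   0.] dr [ 0.005 -0.    -0.003] ang 0.0
```

>>> move_arm(
  offset=[
    [60, -2, 0],
    [120, -2, 0],
    [180, -2, 0],
    [220, -2, 0],
    [240, -2, 0],
    [251, -2, 0],
    [251, -2, 0],
    [251, -2, 0],
    [251, -2, 0],
    [251, -2, 0],
    [251, -2, 0],
    [251, -2, 0],
    [251, -2, 0],
  ],
  dr=[
    [0, 0, 0],
    [0, 0, 0],
    [0, 0, 0],
    [0, 0, 0],
    [0, 0, 0],
    [0, 0, 0],
    [0, 0, 0],
    [0, 0, 0],
    [0, 0, 0],
    [0, 0, 0],
    [0, 0, 0],
    [0, 0, 0],
    [0, 0, 0],
  ],
  gripper=[0, 0, 0, 0, 0, 0, 0, 1, 1, 1, 1, 1, 1],
  force=50,
)

```text
t: 49.88
tcp_pos: [413.4, -344.2, 10.0]
tool_rot: [[0.003, 0.783, 0.622], [0.001, 0.622, -0.783], [-1.0, 0.003, 0.001]]
ft_force: [0.3, 0.9, 5.1]
gripper_width: 43.6
```

>>> move_arm(
  offset=[
    [-60, 0, 0],
    [-120, 0, 0],
    [-180, 0, 0],
    [-240, 0, 0],
    [-290, 0, 0],
    [-290, 0, 0],
    [-290, 0, 0],
  ],
  dr=[
    [0, 0, 0],
    [0, 0, 0],
    [0, 0, 0],
    [0, 0, 0],
    [0, 0, 0],
    [0, 0, 0],
    [0, 0, 0],
  ],
  gripper=[1, 1, 1, 1, 1, 1, 1],
)

```text
t: 50.75
tcp_pos: [411.3, -343.6, 297.4]
tool_rot: [[-0.0, 0.783, 0.621], [0.004, 0.621, -0.783], [-1.0, 0.002, -0.004]]
ft_force: [-0.1, 0.4, -2.9]
gripper_width: 43.3
```

Run:
```python
from hand import *
s=log();print(s['tcp_pos'],s['ft_force'],s['gripper_width'])
rel(ch(54.6,-2.2,100),RT(-1),s)
```

```text
[ 411.34  -343.618  297.372] [-0.106  0.416 -2.905] 43.317157710585995
off [  32.  516. -426.] dr [ 0.824 -0.461  0.938] ang 76.0
```

>>> move_arm(
  offset=[
    [0, 46, -38],
    [0, 92, -76],
    [0, 138, -114],
    [0, 184, -152],
    [0, 230, -190],
    [0, 276, -228],
    [0, 322, -266],
    [0, 368, -304],
    [0, 414, -342],
    [0, 460, -380],
    [32, 516, -426],
    [32, 516, -426],
    [32, 516, -426],
    [32, 516, -426],
    [32, 516, -426],
    [32, 516, -426],
    [32, 516, -426],
    [32, 516, -426],
    [32, 516, -426],
  ],
  dr=[
    [0.08, -0.05, 0.09],
    [0.16, -0.09, 0.18],
    [0.25, -0.14, 0.28],
    [0.33, -0.18, 0.37],
    [0.41, -0.23, 0.47],
    [0.49, -0.28, 0.56],
    [0.58, -0.32, 0.66],
    [0.66, -0.37, 0.75],
    [0.74, -0.41, 0.84],
    [0.824, -0.461, 0.938],
    [0.824, -0.461, 0.938],
    [0.824, -0.461, 0.938],
    [0.824, -0.461, 0.938],
    [0.824, -0.461, 0.938],
    [0.824, -0.461, 0.938],
    [0.824, -0.461, 0.938],
    [0.824, -0.461, 0.938],
    [0.824, -0.461, 0.938],
    [0.824, -0.461, 0.938],
  ],
  gripper=[1, 1, 1, 1, 1, 1, 1, 1, 1, 1, 1, 1, 1, 1, 1, 1, 1, 1, 1],
)

```text
t: 53.12
tcp_pos: [550.5, 310.2, 265.5]
tool_rot: [[0.823, 0.518, -0.232], [-0.2, -0.119, -0.973], [-0.532, 0.847, 0.006]]
ft_force: [-0.2, -0.1, -1.8]
gripper_width: 43.8
```

Run:
```python
from hand import *
s=face_fit();print(inch(s['tcp_pos']),s['ft_force'],s['gripper_width'])
rel(ch(54.6,-2.2,17),RT(-1),s)
```

```text
exp [121.7 195.6] rect [123.5 195.8] [14.9 31. ] 30.256441116333008 exp ang -61.2 102
[55.326 -3.137 97.819] [-0.231 -0.083 -1.771] 43.81967304370611
off [ -1. -81.  -1.] dr [0.006 0.001 0.001] ang 0.0
```

The brass outline differs from before, so I look before releasing.

```bash
python3 -c "
from hand import *
pic('p3.png',((250,70),(90,155)))"
```

```text
(no output)
```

View pics/p3.png

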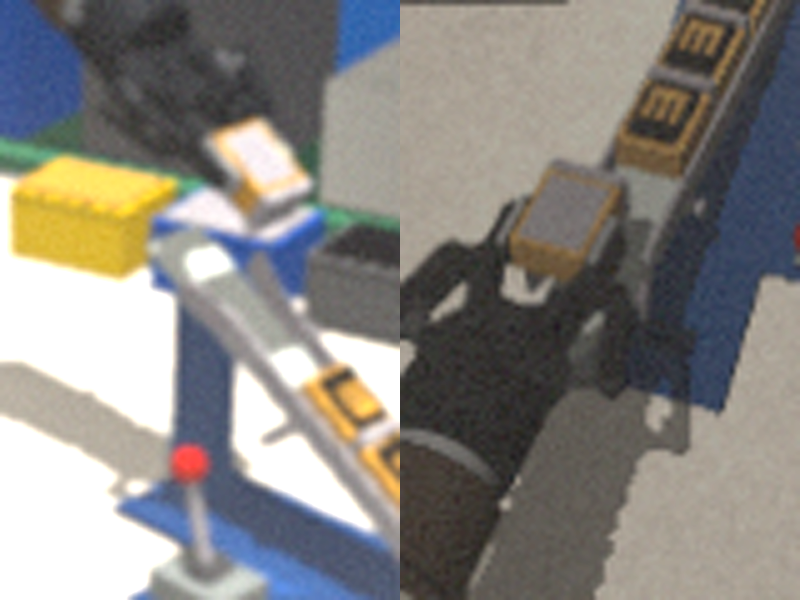

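The view shows the silver back up, so lock A faced the opposite way. The two locks already loaded show black crowns up. I flip the held lock half a turn about the tool axis before lowering.

>>> move_arm(
  offset=[
    [0, 0, 0],
    [0, 0, 0],
    [0, 0, 0],
    [0, 0, 0],
    [0, 0, 0],
    [0, 0, 0],
    [0, 0, 0],
    [0, 0, 0],
    [0, 0, 0],
    [0, 0, 0],
    [0, 0, 0],
    [0, 0, 0],
    [0, 0, 0],
    [0, 0, 0],
    [0, 0, 0],
    [0, 0, 0],
    [0, 0, 0],
    [0, 0, 0],
    [0, 0, 0],
    [0, 0, 0],
  ],
  dr=[
    [-0.18, 0, 0],
    [-0.36, 0, 0],
    [-0.54, 0, 0],
    [-0.72, 0, 0],
    [-0.9, 0, 0],
    [-1.08, 0, 0],
    [-1.26, 0, 0],
    [-1.44, 0, 0],
    [-1.62, 0, 0],
    [-1.8, 0, 0],
    [-1.98, 0, 0],
    [-2.16, 0, 0],
    [-2.34, 0, 0],
    [-2.52, 0, 0],
    [-2.7, 0, 0],
    [-2.88, 0, 0],
    [-3.02, 0, 0],
    [-3.135, 0, 0],
    [-3.135, 0, 0],
    [-3.135, 0, 0],
  ],
  gripper=[1, 1, 1, 1, 1, 1, 1, 1, 1, 1, 1, 1, 1, 1, 1, 1, 1, 1, 1, 1],
)

```text
t: 55.78
tcp_pos: [551.5, 309.1, 268.9]
tool_rot: [[0.825, -0.512, 0.239], [-0.2, 0.132, 0.971], [-0.529, -0.849, 0.006]]
ft_force: [0.2, 1.1, -1.6]
gripper_width: 43.5
```

Run:
```python
from hand import *
s=face_fit(1);print(inch(s['tcp_pos']),s['ft_force'],s['gripper_width'],np.array(s['joint_pos']))
rel(ch(54.6,0,24),RT(1),s)
```

```text
exp [121.8 195.2] rect [123.7 195.9] [15.9 31. ] 30.963754653930664 exp ang -61.3 211
[ 54.481  -4.001 101.366] [ 0.213  1.105 -1.603] 43.5366872011026 [ 50.279  12.276 -46.717  93.593 -49.775 126.855]
off [-0. 77.  3.] dr [-0.008 -0.001  0.003] ang 0.0
```

The brass count is now 211, matching face up. Lowering.

>>> move_arm(
  offset=[
    [0, 40, 2],
    [0, 70, 2],
    [0, 76, 2],
    [0, 78, 2],
    [0, 80, 2],
    [0, 80, 2],
  ],
  dr=[
    [-0.006, 0, 0],
    [-0.006, 0, 0],
    [-0.006, 0, 0],
    [-0.006, 0, 0],
    [-0.006, 0, 0],
    [-0.006, 0, 0],
  ],
  gripper=[1, 1, 1, 1, 1, 1],
)

```text
t: 56.58
tcp_pos: [511.2, 322.5, 201.3]
tool_rot: [[0.825, -0.514, 0.234], [-0.199, 0.124, 0.972], [-0.529, -0.849, 0.001]]
ft_force: [-0.3, 0.5, -1.9]
gripper_width: 43.9
```

>>> move_arm(
  offset=[
    [0, 1, 0],
    [0, 2, 0],
    [0, 3, 0],
    [0, 3, 0],
  ],
  dr=[
    [0, 0, 0],
    [0, 0, 0],
    [0, 0, 0],
    [0, 0, 0],
  ],
  gripper=[1, 1, 1, 1],
)

```text
t: 57.08
tcp_pos: [509.2, 322.7, 197.9]
tool_rot: [[0.825, -0.515, 0.234], [-0.199, 0.123, 0.972], [-0.529, -0.849, -0.001]]
ft_force: [0.4, 1.1, -2.2]
gripper_width: 43.5
```

>>> move_arm(
  offset=[
    [0, 1, 0],
    [0, 2, 0],
    [0, 3, 0],
    [0, 3, 0],
  ],
  dr=[
    [0, 0, 0],
    [0, 0, 0],
    [0, 0, 0],
    [0, 0, 0],
  ],
  gripper=[1, 1, 1, 1],
)

```text
t: 57.58
tcp_pos: [507.7, 323.2, 195.4]
tool_rot: [[0.825, -0.515, 0.234], [-0.199, 0.123, 0.972], [-0.529, -0.849, -0.001]]
ft_force: [0.6, 0.1, -2.0]
gripper_width: 43.8
```

>>> move_arm(
  offset=[
    [0, 1, 0],
    [0, 2, 0],
    [0, 2, 0],
  ],
  dr=[
    [0, 0, 0],
    [0, 0, 0],
    [0, 0, 0],
  ],
  gripper=[1, 1, 1],
)

```text
t: 57.95
tcp_pos: [507.6, 323.2, 195.3]
tool_rot: [[0.826, -0.512, 0.235], [-0.2, 0.124, 0.972], [-0.526, -0.85, 0.0]]
ft_force: [3.6, -1.2, 2.7]
gripper_width: 43.6
```

>>> move_arm(
  offset=[
    [0, 1, 0],
    [0, 2, 0],
    [0, 2, 0],
  ],
  dr=[
    [0, 0, 0],
    [0, 0, 0],
    [0, 0, 0],
  ],
  gripper=[1, 1, 1],
)

```text
t: 58.32
tcp_pos: [507.6, 323.1, 195.4]
tool_rot: [[0.828, -0.508, 0.237], [-0.201, 0.126, 0.971], [-0.523, -0.852, 0.002]]
ft_force: [5.5, -3.9, 6.4]
gripper_width: 43.5
```

Contact. Release.

>>> move_arm(
  offset=[
    [0, -2, 0],
    [0, -2, 0],
    [0, -2, 0],
    [0, -2, 0],
    [0, -2, 0],
    [0, -2, 0],
    [-40, -2, 0],
    [-90, -30, 0],
    [-90, -60, 0],
    [-90, -60, 0],
  ],
  dr=[
    [0, 0, 0],
    [0, 0, 0],
    [0, 0, 0],
    [0, 0, 0],
    [0, 0, 0],
    [0, 0, 0],
    [0, 0, 0],
    [0, 0, 0],
    [0, 0, 0],
    [0, 0, 0],
  ],
  gripper=[0, 0, 0, 0, 0, 0, 0, 0, 0, 0],
)

```text
t: 59.58
tcp_pos: [462.2, 335.2, 292.8]
tool_rot: [[0.826, -0.513, 0.233], [-0.196, 0.127, 0.972], [-0.528, -0.849, 0.004]]
ft_force: [0.3, -0.4, -0.3]
gripper_width: 85.3
```

Run:
```python
from hand import *
from rl import refit
inchute();s=log();print(s['t'],s['tcp_pos'],s['joint_pos'])
o=refit([2])
# C silver/face test: compare both hypotheses' side colours
a=cap('scene');b=cap('top')
g=cv2.cvtColor(a['pixels'],cv2.COLOR_RGB2HSV).astype(int)
q=proj(a,[[423,-223,35]])[0].astype(int)
print(q);print(a['pixels'][q[1]-2:q[1]+8:3,q[0]-10:q[0]+12].tolist())
v=(423.3,-223.4,np.radians(50.2))
for sg in(-1,1):
    R=down(v[2]+sg*np.pi/2);rel([v[0],v[1],260],R,s)
```

```text
top [(0.48, array([312.,  -4.,  20.])), (0.65, array([249.,   0.,  20.])), (0.78, array([124.,  13.,  20.]))]
scene [(0.48, array([305.,  -0.,  20.])), (0.5, array([253.,  -8.,  20.])), (0.49, array([192.,  13.,  20.])), (0.62, array([120.,   5.,  20.]))]
59.775 [462.279 333.365 289.322] [ 66.615   8.347 -48.212  78.344 -58.623 129.729]
C 0.73 [ 423.686 -223.928] 50.3
[173 234]
[[[227, 220, 203], [229, 220, 203], [218, 206, 186], [168, 157, 137], [105, 97, 88], [90, 79, 65], [138, 110, 70], [187, 142, 81], [206, 158, 83], [204, 156, 80], [192, 148, 77], [189, 145, 81], [182, 140, 74], [176, 135, 80], [160, 124, 72], [165, 134, 97], [189, 163, 140], [223, 201, 183], [231, 218, 200], [229, 216, 199], [230, 215, 200], [231, 217, 199]], [[230, 222, 204], [230, 218, 202], [229, 213, 197], [209, 191, 170], [158, 139, 119], [97, 84, 71], [82, 72, 63], [103, 86, 63], [133, 107, 72], [139, 111, 72], [141, 113, 70], [143, 114, 73], [138, 110, 72], [141, 111, 71], [138, 108, 68], [142, 114, 77], [163, 139, 113], [199, 174, 159], [226, 205, 191], [230, 216, 200], [230, 216, 199], [231, 216, 200]], [[221, 203, 190], [220, 200, 186], [221, 200, 184], [210, 189, 171], [174, 153, 134], [120, 104, 86], [84, 71, 63], [99, 83, 68], [123, 100, 70], [137, 110, 71], [138, 111, 73], [142, 113, 73], [143, 114, 74], [139, 110, 69], [139, 109, 68], [141, 111, 73], [152, 123, 90], [187, 162, 143], [224, 200, 182], [225, 209, 193], [227, 209, 193], [228, 211, 197]], [[225, 210, 192], [228, 215, 200], [229, 213, 197], [226, 209, 193], [206, 185, 171], [152, 137, 122], [96, 85, 75], [84, 73, 65], [106, 88, 66], [131, 104, 68], [143, 115, 74], [138, 110, 69], [141, 107, 70], [142, 112, 71], [138, 107, 66], [137, 109, 69], [139, 111, 77], [156, 132, 109], [187, 169, 153], [219, 198, 182], [225, 209, 193], [224, 208, 189]]]
off [  95.  -23. -550.] dr [1.828 1.011 0.633] ang 125.0
off [  95.  -23. -550.] dr [-1.011 -0.564  0.901] ang 84.0
```

Run:
```python
import cv2
a=cv2.imread('pics/s0.png')[:,:,::-1]
print('A',[a[y,140:152].tolist() for y in(252,258,264)])
print('C',[a[y,164:176].tolist() for y in(234,240)])
print('B face',[a[y,228:244:2].tolist() for y in(240,244)], 'E',[a[y,168:180:2].tolist() for y in(280,284)])
```

```text
A [[[216, 163, 85], [202, 154, 79], [169, 130, 77], [123, 105, 81], [96, 88, 85], [106, 96, 92], [158, 144, 134], [202, 185, 169], [226, 207, 193], [229, 213, 196], [229, 215, 197], [231, 217, 200]], [[139, 109, 65], [136, 108, 70], [120, 99, 75], [102, 92, 82], [95, 90, 87], [91, 89, 87], [100, 92, 89], [143, 130, 121], [199, 180, 168], [229, 210, 191], [232, 216, 199], [234, 219, 204]], [[146, 115, 72], [144, 113, 69], [139, 109, 70], [125, 101, 72], [107, 92, 79], [96, 88, 85], [93, 86, 79], [135, 123, 114], [196, 177, 163], [230, 210, 193], [235, 222, 207], [234, 220, 203]]]
C [[[230, 223, 205], [227, 215, 194], [202, 186, 164], [143, 126, 109], [90, 80, 68], [86, 75, 62], [121, 97, 64], [147, 117, 70], [151, 116, 71], [144, 114, 69], [140, 110, 68], [142, 111, 72]], [[226, 210, 194], [227, 210, 195], [226, 206, 191], [201, 181, 166], [143, 129, 114], [89, 78, 66], [80, 69, 57], [109, 90, 63], [132, 106, 67], [139, 110, 71], [139, 111, 68], [144, 112, 72]]]
B face [[[112, 94, 71], [125, 97, 64], [110, 90, 62], [110, 90, 66], [106, 87, 69], [89, 76, 67], [118, 94, 64], [121, 97, 70]], [[124, 103, 79], [119, 96, 62], [120, 95, 66], [124, 97, 67], [125, 101, 67], [96, 80, 61], [119, 94, 65], [122, 99, 67]]] E [[[68, 66, 60], [80, 70, 62], [97, 77, 58], [110, 88, 58], [150, 133, 122], [233, 216, 201]], [[90, 75, 59], [114, 94, 64], [114, 91, 63], [116, 92, 65], [101, 85, 67], [179, 164, 152]]]
```

A's strip was neutral grey, so it was silver. C's is brownish dark, so it is the black face, and C faces about −130°. I first turn the wrist back to the safe branch, then go to C.

>>> move_arm(
  offset=[
    [-10, -17, 0],
    [-20, -34, 0],
    [-20, -34, 0],
    [-20, -34, 0],
    [-20, -34, 0],
    [-20, -34, 0],
    [-20, -34, 0],
    [-20, -34, 0],
    [-20, -34, 0],
    [-20, -34, 0],
    [-20, -34, 0],
    [-20, -34, 0],
    [-20, -34, 0],
    [-20, -34, 0],
    [-20, -34, 0],
    [-20, -34, 0],
    [-20, -34, 0],
    [-20, -34, 0],
    [-20, -34, 0],
    [-20, -34, 0],
  ],
  dr=[
    [0.18, 0, 0],
    [0.36, 0, 0],
    [0.54, 0, 0],
    [0.72, 0, 0],
    [0.9, 0, 0],
    [1.08, 0, 0],
    [1.26, 0, 0],
    [1.44, 0, 0],
    [1.62, 0, 0],
    [1.8, 0, 0],
    [1.98, 0, 0],
    [2.16, 0, 0],
    [2.34, 0, 0],
    [2.52, 0, 0],
    [2.7, 0, 0],
    [2.88, 0, 0],
    [3.02, 0, 0],
    [3.135, 0, 0],
    [3.135, 0, 0],
    [3.135, 0, 0],
  ],
  gripper=[0, 0, 0, 0, 0, 0, 0, 0, 0, 0, 0, 0, 0, 0, 0, 0, 0, 0, 0, 0],
)

```text
t: 62.48
tcp_pos: [463.4, 333.8, 329.8]
tool_rot: [[0.825, 0.517, -0.23], [-0.199, -0.115, -0.973], [-0.529, 0.849, 0.008]]
ft_force: [0.1, -0.7, 0.5]
gripper_width: 85.5
```

Run:
```python
from rl import *
s=log();print(s['tcp_pos'],s['joint_pos'])
o=refit([2])
v=(423.5,-223.7,np.radians(-129.8));R=down(v[2]-np.pi/2)
rel([435,100,290],down(Y-np.pi/2-.8),s);rel([v[0],v[1],260],R,s)
```

```text
[463.356 333.827 329.771] [ 68.013   5.899 -44.698  74.04  -60.821 -43.442]
C 0.73 [ 422.637 -222.685] 50.0
off [ 44. -22. 234.] dr [ 0.737 -0.4   -0.959] ang 73.0
off [115. -16. 551.] dr [ 1.834 -1.012 -0.637] ang 125.0
```

>>> move_arm(
  offset=[
    [44, -22, 234],
    [44, -22, 234],
    [44, -22, 234],
    [44, -22, 234],
    [44, -22, 234],
    [44, -22, 234],
    [44, -22, 234],
    [44, -22, 234],
    [115, -16, 551],
    [115, -16, 551],
    [115, -16, 551],
    [115, -16, 551],
    [115, -16, 551],
    [115, -16, 551],
    [115, -16, 551],
    [115, -16, 551],
    [115, -16, 551],
    [115, -16, 551],
    [115, -16, 551],
    [115, -16, 551],
  ],
  dr=[
    [0.737, -0.4, -0.959],
    [0.737, -0.4, -0.959],
    [0.737, -0.4, -0.959],
    [0.737, -0.4, -0.959],
    [0.737, -0.4, -0.959],
    [0.737, -0.4, -0.959],
    [0.737, -0.4, -0.959],
    [0.737, -0.4, -0.959],
    [1.834, -1.012, -0.637],
    [1.834, -1.012, -0.637],
    [1.834, -1.012, -0.637],
    [1.834, -1.012, -0.637],
    [1.834, -1.012, -0.637],
    [1.834, -1.012, -0.637],
    [1.834, -1.012, -0.637],
    [1.834, -1.012, -0.637],
    [1.834, -1.012, -0.637],
    [1.834, -1.012, -0.637],
    [1.834, -1.012, -0.637],
    [1.834, -1.012, -0.637],
  ],
  gripper=[0, 0, 0, 0, 0, 0, 0, 0, 0, 0, 0, 0, 0, 0, 0, 0, 0, 0, 0, 0],
)

```text
t: 65.08
tcp_pos: [423.0, -223.1, 259.2]
tool_rot: [[0.0, -0.64, -0.768], [0.002, -0.768, 0.64], [-1.0, -0.002, 0.001]]
ft_force: [1.7, 0.2, -0.2]
gripper_width: 85.5
```

Run:
```python
from rl import *
s=log();print(s['tcp_pos'],s['joint_pos'])
o=refit([2])
v=(423.2,-223.2,np.radians(-129.8));R=down(v[2]-np.pi/2);rel([v[0],v[1],9],R,s)
```

```text
[ 423.009 -223.079  259.206] [ -8.363   5.874 -15.308  -0.121 -68.825 -31.38 ]
C 1.2 [ 423.709 -224.974] -126.3
off [250.   0.  -1.] dr [0.    0.001 0.002] ang 0.0
```

>>> move_arm(
  offset=[
    [60, 0, 0],
    [120, 0, 0],
    [180, 0, 0],
    [220, 0, 0],
    [240, 0, 0],
    [250, 0, 0],
    [250, 0, 0],
    [250, 0, 0],
    [250, 0, 0],
    [250, 0, 0],
    [250, 0, 0],
    [250, 0, 0],
    [250, 0, 0],
  ],
  dr=[
    [0, 0, 0],
    [0, 0, 0],
    [0, 0, 0],
    [0, 0, 0],
    [0, 0, 0],
    [0, 0, 0],
    [0, 0, 0],
    [0, 0, 0],
    [0, 0, 0],
    [0, 0, 0],
    [0, 0, 0],
    [0, 0, 0],
    [0, 0, 0],
  ],
  gripper=[0, 0, 0, 0, 0, 0, 0, 1, 1, 1, 1, 1, 1],
  force=50,
)

```text
t: 66.8
tcp_pos: [424.0, -222.9, 10.4]
tool_rot: [[0.003, -0.64, -0.768], [0.001, -0.768, 0.64], [-1.0, -0.003, -0.001]]
ft_force: [-0.6, 1.2, 5.6]
gripper_width: 44.3
```

>>> move_arm(
  offset=[
    [-60, 0, 0],
    [-120, 0, 0],
    [-180, 0, 0],
    [-240, 0, 0],
    [-290, 0, 0],
    [-290, 0, 0],
    [-290, 0, 0],
  ],
  dr=[
    [0, 0, 0],
    [0, 0, 0],
    [0, 0, 0],
    [0, 0, 0],
    [0, 0, 0],
    [0, 0, 0],
    [0, 0, 0],
  ],
  gripper=[1, 1, 1, 1, 1, 1, 1],
)

```text
t: 67.68
tcp_pos: [422.0, -222.7, 298.0]
tool_rot: [[-0.002, -0.641, -0.768], [0.004, -0.768, 0.641], [-1.0, -0.002, 0.004]]
ft_force: [-0.5, -1.1, -2.5]
gripper_width: 44.5
```

Run:
```python
from hand import *
s=log();print(s['tcp_pos'],s['ft_force'],s['gripper_width'])
rel([480,100,310],down(Y-np.pi/2-.8),s)
rel(ch(54.6,-2.2,100),RT(-1),s)
```

```text
[ 421.983 -222.722  298.044] [-0.494 -1.115 -2.524] 44.51550529499574
off [ -11. -285.  162.] dr [-1.23   0.002  0.004] ang 70.0
off [  32. -493.  243.] dr [-1.828  1.012  0.633] ang 125.0
```

>>> move_arm(
  offset=[
    [-11, -285, 162],
    [-11, -285, 162],
    [-11, -285, 162],
    [-11, -285, 162],
    [-11, -285, 162],
    [-11, -285, 162],
    [-11, -285, 162],
    [32, -493, 243],
    [32, -493, 243],
    [32, -493, 243],
    [32, -493, 243],
    [32, -493, 243],
    [32, -493, 243],
    [32, -493, 243],
    [32, -493, 243],
    [32, -493, 243],
    [32, -493, 243],
    [32, -493, 243],
    [32, -493, 243],
    [32, -493, 243],
  ],
  dr=[
    [-1.23, 0, 0],
    [-1.23, 0, 0],
    [-1.23, 0, 0],
    [-1.23, 0, 0],
    [-1.23, 0, 0],
    [-1.23, 0, 0],
    [-1.23, 0, 0],
    [-1.828, 1.012, 0.633],
    [-1.828, 1.012, 0.633],
    [-1.828, 1.012, 0.633],
    [-1.828, 1.012, 0.633],
    [-1.828, 1.012, 0.633],
    [-1.828, 1.012, 0.633],
    [-1.828, 1.012, 0.633],
    [-1.828, 1.012, 0.633],
    [-1.828, 1.012, 0.633],
    [-1.828, 1.012, 0.633],
    [-1.828, 1.012, 0.633],
    [-1.828, 1.012, 0.633],
    [-1.828, 1.012, 0.633],
  ],
  gripper=[1, 1, 1, 1, 1, 1, 1, 1, 1, 1, 1, 1, 1, 1, 1, 1, 1, 1, 1, 1],
)

```text
t: 70.18
tcp_pos: [552.0, 311.2, 268.4]
tool_rot: [[0.825, 0.515, -0.234], [-0.199, -0.124, -0.972], [-0.53, 0.848, 0.001]]
ft_force: [0.1, 0.7, -1.2]
gripper_width: 44.5
```

Run:
```python
from hand import *
s=face_fit();print(inch(s['tcp_pos']),s['ft_force'],s['gripper_width'])
p=cap('top');R=np.array(s['tool_rot']);q=proj(p,[np.array(s['tcp_pos'])+6*R[:,0]+34*-R[:,0]+15*CZ])[0].round().astype(int)
g=p['pixels'].astype(int)[q[1]-12:q[1]+12,q[0]-13:q[0]+13]
print('\n'.join(''.join('#' if r-b>35 else ('@' if r<75 else '.') for r,_,b in row) for row in g))
rel(ch(54.6,-2.2,24),RT(-1),s)
```

```text
exp [121. 195.] rect [124.1 198.3] [19.9 28.5] 77.00537872314453 exp ang -61.2 227
[ 54.757  -1.807 100.952] [ 0.139  0.749 -1.249] 44.541505538720294
........................@@
........................@@
........................@@
..........@@@@@@........@.
..........@@@@@@@@@@.....@
..........@@@@@@@@@@@@@.@@
..........@@###@@@@@@@@@@@
.........@@########@@@.#@@
.........@##@.#####@@@##@@
........@@#.@##@##.@@@##@@
......@@@##@@#@@##@@@##@@@
..@@@@@@@#.@##@@#@@@.#.@@@
.@@@.@@@@.@@#@@##@@@##@@@@
.@@..@@@@@@@@@@#@@@##@@@@@
@@@@@@@@@@@@@@@@@@@##@@@@@
@@.@@@@@@@@@@@@@@@##@@@@@@
@@@@.@@@@@@@@@@@@@##@@@@@@
@.@##@@@@@@@@@@@@@#@@@@@@@
@@@######@@@@@@@@##@@@@@@@
@@@##########@@@##@@@@@@@@
@@@.@@@@.#########@@@@@@@@
@@@@@@@@@@@@@.###@@@@@@@@@
@@@@@@@@@@@@@@@@@@@@@@@@@@
@@.@@@@@@@@@@@@@@@@@@@@@@@
off [ -0. -77.   0.] dr [ 0.     0.    -0.002] ang 0.0
```

The black face with its crown is up. Lowering.

>>> move_arm(
  offset=[
    [0, -40, 0],
    [0, -72, 0],
    [0, -78, 0],
    [0, -81, 0],
    [0, -83, 0],
    [0, -83, 0],
  ],
  dr=[
    [0, 0, 0],
    [0, 0, 0],
    [0, 0, 0],
    [0, 0, 0],
    [0, 0, 0],
    [0, 0, 0],
  ],
  gripper=[1, 1, 1, 1, 1, 1],
)

```text
t: 71.03
tcp_pos: [509.7, 321.4, 198.7]
tool_rot: [[0.825, 0.514, -0.235], [-0.199, -0.125, -0.972], [-0.529, 0.849, -0.0]]
ft_force: [-0.6, 0.1, -2.3]
gripper_width: 44.3
```

>>> move_arm(
  offset=[
    [0, -1, 0],
    [0, -2, 0],
    [0, -2, 0],
  ],
  dr=[
    [0, 0, 0],
    [0, 0, 0],
    [0, 0, 0],
  ],
  gripper=[1, 1, 1],
)

```text
t: 71.4
tcp_pos: [508.2, 321.5, 196.2]
tool_rot: [[0.824, 0.515, -0.234], [-0.199, -0.123, -0.972], [-0.53, 0.848, 0.001]]
ft_force: [0.2, 0.0, -2.0]
gripper_width: 44.1
```

>>> move_arm(
  offset=[
    [0, -1, 0],
    [0, -2, 0],
    [0, -2, 0],
  ],
  dr=[
    [0, 0, 0],
    [0, 0, 0],
    [0, 0, 0],
  ],
  gripper=[1, 1, 1],
)

```text
t: 71.78
tcp_pos: [507.7, 321.7, 195.4]
tool_rot: [[0.825, 0.513, -0.235], [-0.2, -0.124, -0.972], [-0.528, 0.849, 0.0]]
ft_force: [1.6, -1.0, 1.6]
gripper_width: 44.4
```

>>> move_arm(
  offset=[
    [0, 0, 0],
    [0, 0, 0],
    [0, 0, 0],
    [0, 0, 0],
    [0, 0, 0],
    [0, 0, 0],
    [-40, 1, 0],
    [-90, 30, 0],
    [-90, 80, 0],
    [-90, 80, 0],
  ],
  dr=[
    [0, 0, 0],
    [0, 0, 0],
    [0, 0, 0],
    [0, 0, 0],
    [0, 0, 0],
    [0, 0, 0],
    [0, 0, 0],
    [0, 0, 0],
    [0, 0, 0],
    [0, 0, 0],
  ],
  gripper=[0, 0, 0, 0, 0, 0, 0, 0, 0, 0],
)

```text
t: 73.03
tcp_pos: [474.4, 331.3, 313.7]
tool_rot: [[0.826, 0.512, -0.234], [-0.195, -0.129, -0.972], [-0.528, 0.849, -0.007]]
ft_force: [0.9, -0.5, -1.2]
gripper_width: 85.4
```

Run:
```python
from hand import *
inchute();s=log();print(s['t'],s['tcp_pos'],s['joint_pos'])
pic('p4.png',((255,100),(105,135)))
# lever: pivot & ball now, push points. tool down, tips real = rep+13 (shut)
f=lambda x,y,z: np.array([*F,0])+x*cz+y*np.array([-np.sin(Y),np.cos(Y),0])+[0,0,z]
for th in(-.26,.5): print('ball',f(140+80*np.sin(th),-105,30+80*np.cos(th)))
P0=f(140-21-60,-105,0);print('behind',P0)
R=down(Y-np.pi/2)
rel([*P0[:2],300],R,s)
```

```text
top [(0.58, array([328., -11.,  20.])), (0.62, array([253., -10.,  20.])), (0.77, array([177., -10.,  20.])), (0.66, array([135.,  11.,  20.])), (0.87, array([50., -8., 20.]))]
scene [(0.47, array([301.,  11.,  20.])), (0.71, array([256.,   4.,  20.])), (0.52, array([189.,   5.,  20.])), (0.51, array([128.,   7.,  20.])), (0.64, array([68.,  9., 20.]))]
73.225 [474.085 329.006 308.6  ] [ 65.252   7.271 -46.452  77.602 -58.444 -46.794]
ball [546.708 206.34  107.311]
ball [603.989 192.535 100.207]
behind [487.957 220.499   0.   ]
off [ 38.  13. 102.] dr [ 0.001  0.004 -1.012] ang 58.0
```

View pics/p4.png

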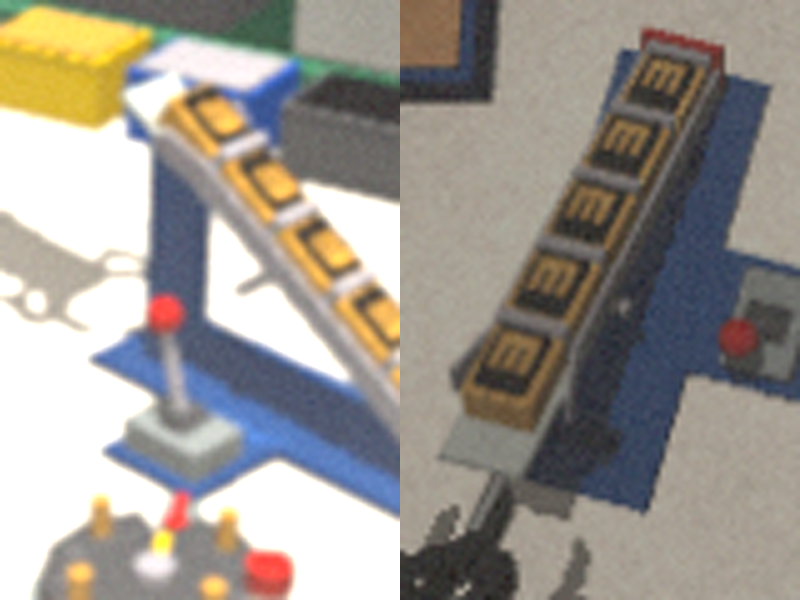

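All five crowns are up and end to end in the chute, and the notch is aligned with the pointer. I check the top lock's lateral position and work out the lever push.

Run:
```python
from hand import *
p=cap('top')
for u in((665,85),(628,150),(588,217),(557,282),(510,358)):
    x=(105+(u[0]-400)/5-.4,135+u[1]/5-.4);o,d=ray(p,x);t=((C0+32*CZ-o)@CZ)/(d@CZ);print(inch(o+d*t).round(1))
s=log();h=s
f=lambda x,y,z: np.array([*F,0])+x*cz+y*np.array([-np.sin(Y),np.cos(Y),0])+[0,0,z]
R=down(Y-np.pi/2)
a=f(65,-104,0)
rel([*a[:2],300],R,s)
for n in('top','scene'):
    print(find(cap(n),'feed_tip'))
```

```text
[299.4  -3.5  32. ]
[235.7  -1.8  32. ]
[173.6   1.   32. ]
[118.3  -0.8  32. ]
[55.6  3.2 32. ]
off [ 43.  16. 101.] dr [ 0.001  0.004 -1.012] ang 58.0
[]
[(0.49, (284.6208, 167.3856))]
```

All faces are within 4 mm of the midline. Now the lever: approach behind it with the fingers closed.

Run:
```python
from plan import *
s=log();f=lambda x,y,z: np.array([*F,0])+x*cz+y*np.array([-np.sin(Y),np.cos(Y),0])+[0,0,z]
R=down(Y-np.pi/2);a=f(65,-111,0);print(a);rel([*a[:2],310],R,s);rel([*s['tcp_pos'][:2],350],None,s)
```

```text
[492.384 213.26    0.   ]
off [ 38.  24. 109.] dr [ 0.001  0.002 -1.013] ang 58.0
off [-21.  34.   0.] dr [0. 0. 0.] ang 0.0
```

>>> move_arm(
  offset=[
    [-21, 34, 0],
    [38, 24, 109],
    [38, 24, 109],
    [38, 24, 109],
    [38, 24, 109],
    [38, 24, 109],
    [38, 24, 109],
    [38, 24, 109],
    [38, 24, 109],
    [38, 24, 109],
    [38, 24, 109],
  ],
  dr=[
    [0, 0, 0],
    [0, 0, -0.18],
    [0, 0, -0.36],
    [0, 0, -0.54],
    [0, 0, -0.72],
    [0, 0, -0.9],
    [0, 0, -1.013],
    [0, 0, -1.013],
    [0, 0, -1.013],
    [0, 0, -1.013],
    [0, 0, -1.013],
  ],
  gripper=[1, 1, 1, 1, 1, 1, 1, 1, 1, 1, 1],
)

```text
t: 74.95
tcp_pos: [491.5, 213.4, 310.5]
tool_rot: [[-0.0, 0.972, -0.233], [-0.001, -0.233, -0.972], [-1.0, 0.0, 0.001]]
ft_force: [-0.8, 0.6, -0.8]
gripper_width: 0.2
```

Run:
```python
from plan import *
s=log();print(s['joint_pos'],s['tcp_pos'])
f=lambda x,y,z: np.array([*F,0])+x*cz+y*np.array([-np.sin(Y),np.cos(Y),0])+[0,0,z]
R=down(Y-np.pi/2)
for x in(65,100,130,150,158,162): rel(f(x,-109,72),R,s)
```

```text
[ 40.852  10.267  -2.81    0.046 -76.965  35.653] [491.471 213.415 310.54 ]
off [239.   1.  -2.] dr [ 0.001  0.001 -0.   ] ang 0.0
off [239.  36.  -2.] dr [ 0.001  0.001 -0.   ] ang 0.0
off [239.  66.  -2.] dr [ 0.001  0.001 -0.   ] ang 0.0
off [239.  86.  -2.] dr [ 0.001  0.001 -0.   ] ang 0.0
off [239.  94.  -2.] dr [ 0.001  0.001 -0.   ] ang 0.0
off [239.  98.  -2.] dr [ 0.001  0.001 -0.   ] ang 0.0
```

>>> move_arm(
  offset=[
    [60, 0, -2],
    [120, 0, -2],
    [180, 0, -2],
    [220, 0, -2],
    [239, 0, -2],
    [239, 10, -2],
    [239, 20, -2],
    [239, 30, -2],
    [239, 40, -2],
    [239, 50, -2],
    [239, 60, -2],
    [239, 70, -2],
    [239, 80, -2],
    [239, 84, -2],
    [239, 84, -2],
  ],
  dr=[
    [0, 0, 0],
    [0, 0, 0],
    [0, 0, 0],
    [0, 0, 0],
    [0, 0, 0],
    [0, 0, 0],
    [0, 0, 0],
    [0, 0, 0],
    [0, 0, 0],
    [0, 0, 0],
    [0, 0, 0],
    [0, 0, 0],
    [0, 0, 0],
    [0, 0, 0],
    [0, 0, 0],
  ],
  gripper=[1, 1, 1, 1, 1, 1, 1, 1, 1, 1, 1, 1, 1, 1, 1],
)

```text
t: 76.82
tcp_pos: [574.8, 195.3, 71.2]
tool_rot: [[-0.0, 0.972, -0.235], [-0.001, -0.235, -0.972], [-1.0, 0.0, 0.001]]
ft_force: [-0.2, 0.7, -0.7]
gripper_width: 0.0
```

```bash
cat > lev.py <<'E'
from hand import *
def lever():
    s=log();print(s['t'],s['tcp_pos'],s['ft_force'])
    us=[]
    for n in('scene','top'):
        p=cap(n);h=cv2.cvtColor(p['pixels'],cv2.COLOR_RGB2HSV).astype(int)
        m=(((h[...,0]<7)|(h[...,0]>170))&(h[...,1]>140)&(h[...,2]>60)).astype(np.uint8)
        k,L,st,ce=cv2.connectedComponentsWithStats(m);q=proj(p,[[580,198,108]])[0]
        r=[(tuple(ce[i].round(1)),int(st[i,4])) for i in range(1,k) if np.hypot(*(ce[i]-q))<30 and st[i,4]>3]
        print(n,r)
        for v in np.arange(0,1.01,.125): 
            th=v-.5; X=np.array([*F,0])+(140+80*np.sin(th))*cz-105*np.array([-np.sin(Y),np.cos(Y),0])+[0,0,30+80*np.cos(th)]
            print(v.round(2),proj(p,[X])[0].round(1),end=';')
        print()
E
python3 -c "
from lev import *
lever()"
```

```text
76.825 [574.783 195.341  71.23 ] [-0.234  0.685 -0.654]
scene [((np.float64(299.1), np.float64(169.2)), 34)]
0.0 [282.5 162.9];0.12 [284.5 162.7];0.25 [286.6 162.8];0.38 [288.7 163.3];0.5 [290.9 164.2];0.62 [293.1 165.4];0.75 [295.3 166.9];0.88 [297.4 168.7];1.0 [299.4 170.8];
top []
0.0 [171.9 207.1];0.12 [172.4 204.3];0.25 [173.  201.3];0.38 [173.7 198.2];0.5 [174.5 195.2];0.62 [175.4 192.3];0.75 [176.3 189.4];0.88 [177.3 186.7];1.0 [178.3 184.3];
```

The lever reads about 0.9–0.98 from the ball position. I push gently up to the stop.

>>> move_arm(
  offset=[
    [0, 1, 0],
    [0, 2, 0],
    [0, 3, 0],
    [0, 3, 0],
  ],
  dr=[
    [0, 0, 0],
    [0, 0, 0],
    [0, 0, 0],
    [0, 0, 0],
  ],
  gripper=[1, 1, 1, 1],
)

```text
t: 77.42
tcp_pos: [577.2, 194.7, 71.2]
tool_rot: [[-0.001, 0.972, -0.234], [-0.001, -0.234, -0.972], [-1.0, -0.001, 0.001]]
ft_force: [-0.6, 1.1, -0.3]
gripper_width: -0.1
```

>>> move_arm(
  offset=[
    [0, 1, 0],
    [0, 2, 0],
    [0, 3, 0],
    [0, 3, 0],
  ],
  dr=[
    [0, 0, 0],
    [0, 0, 0],
    [0, 0, 0],
    [0, 0, 0],
  ],
  gripper=[1, 1, 1, 1],
)

```text
t: 77.92
tcp_pos: [580.3, 193.9, 71.3]
tool_rot: [[-0.001, 0.972, -0.235], [-0.001, -0.235, -0.972], [-1.0, -0.0, 0.001]]
ft_force: [-0.6, -0.2, -0.5]
gripper_width: -0.2
```

>>> move_arm(
  offset=[
    [0, 1, 0],
    [0, 2, 0],
    [0, 2, 0],
  ],
  dr=[
    [0, 0, 0],
    [0, 0, 0],
    [0, 0, 0],
  ],
  gripper=[1, 1, 1],
)

```text
t: 78.3
tcp_pos: [581.1, 193.6, 71.2]
tool_rot: [[-0.003, 0.972, -0.235], [-0.001, -0.235, -0.972], [-1.0, -0.002, 0.002]]
ft_force: [-4.7, 1.8, 1.5]
gripper_width: -0.1
```

```bash
python3 -c "
from lev import *
lever()"
```

```text
78.3 [581.118 193.595  71.172] [-4.723  1.823  1.51 ]
scene [((np.float64(300.5), np.float64(170.6)), 34)]
0.0 [282.5 162.9];0.12 [284.5 162.7];0.25 [286.6 162.8];0.38 [288.7 163.3];0.5 [290.9 164.2];0.62 [293.1 165.4];0.75 [295.3 166.9];0.88 [297.4 168.7];1.0 [299.4 170.8];
top []
0.0 [171.9 207.1];0.12 [172.4 204.3];0.25 [173.  201.3];0.38 [173.7 198.2];0.5 [174.5 195.2];0.62 [175.4 192.3];0.75 [176.3 189.4];0.88 [177.3 186.7];1.0 [178.3 184.3];
```

The force has risen to about 5 N, so the lever is against its stop. I back off, lift clear and check everything.

>>> move_arm(
  offset=[
    [0, -15, 2],
    [0, -30, 2],
    [-60, -30, 2],
    [-120, -30, 2],
    [-180, -30, 2],
    [-240, -30, 2],
    [-240, -30, 62],
    [-240, -60, 122],
    [-240, -100, 182],
    [-240, -140, 242],
    [-240, -140, 242],
    [-240, -140, 242],
    [-240, -140, 242],
  ],
  dr=[
    [0, 0, 0],
    [0, 0, 0],
    [0, 0, 0],
    [0, 0, 0],
    [0, 0, 0],
    [0, 0, 0],
    [0, 0, 0],
    [0, 0, 0],
    [0, 0, 0],
    [0, 0, 0],
    [0, 0, 0],
    [0, 0, 0],
    [0, 0, 0],
  ],
  gripper=[1, 1, 1, 1, 1, 1, 1, 1, 1, 1, 1, 1, 1],
)

```text
t: 80.03
tcp_pos: [390.1, -8.1, 311.7]
tool_rot: [[0.0, 0.972, -0.234], [-0.001, -0.234, -0.972], [-1.0, 0.001, 0.001]]
ft_force: [-0.3, 0.4, -0.1]
gripper_width: -0.3
```

```bash
python3 -c "
from lev import *
from wheel import pins
lever();pins();inchute()
p=cap('top');print(find(p,'glue')[:1],find(p,'mallet')[:1],find(p,'rivets')[:1])
for n in('scene','top'):
    print(find(cap(n),'lock1'))
"
```

```text
80.025 [390.138  -8.124 311.706] [-0.322  0.351 -0.134]
scene [((np.float64(300.2), np.float64(170.3)), 36)]
0.0 [282.5 162.9];0.12 [284.5 162.7];0.25 [286.6 162.8];0.38 [288.7 163.3];0.5 [290.9 164.2];0.62 [293.1 165.4];0.75 [295.3 166.9];0.88 [297.4 168.7];1.0 [299.4 170.8];
top [((np.float64(177.3), np.float64(184.4)), 26)]
0.0 [171.9 207.1];0.12 [172.4 204.3];0.25 [173.  201.3];0.38 [173.7 198.2];0.5 [174.5 195.2];0.62 [175.4 192.3];0.75 [176.3 189.4];0.88 [177.3 186.7];1.0 [178.3 184.3];
80.125 [390.289  -7.954 311.297] [ 0.247 -0.401 -1.003]
z 72 r 55.0 ang -22.4 area 10
z 49 r 60.0 ang -20.0 area 10
z 72 r 55.0 ang 67.4 area 12
z 49 r 59.0 ang 63.6 area 12
z 72 r 30.0 ang 119.1 area 21
z 49 r 30.0 ang 110.3 area 21
z 72 r 55.0 ang -113.0 area 11
z 49 r 53.0 ang -108.7 area 11
z 72 r 55.0 ang 156.0 area 12
z 49 r 52.0 ang 153.1 area 12
top [(0.61, array([248.,   6.,  20.])), (0.81, array([183.,  -2.,  20.])), (0.55, array([135.,   4.,  20.])), (0.61, array([54., -5., 20.]))]
scene [(0.47, array([312.,   4.,  20.])), (0.78, array([254., -14.,  20.])), (0.64, array([203.,   1.,  20.])), (0.53, array([131.,  -2.,  20.])), (0.47, array([63., -3., 20.]))]
[(0.53, (257.024, 142.88639999999998))] [(0.79, (317.3888, 158.59199999999998))] []
[(0.74, (281.3952, 218.3808)), (0.7, (297.984, 129.216)), (0.57, (318.72, 150.4896)), (0.52, (328.9088, 165.00480000000002)), (0.47, (306.3808, 138.816))]
[(0.89, (130.4064, 210.5088)), (0.75, (152.6784, 162.816)), (0.73, (136.704, 188.8128)), (0.71, (258.4064, 140.6976)), (0.64, (316.9792, 157.7088)), (0.48, (145.1008, 176.98559999999998)), (0.46, (158.3104, 149.4912))]
```

The lever is at about 1.0, the notch is aligned, five locks are in the chute and none remain on the bench. Handing in.

```bash
python3 -c "
from station import env
print(env.finish_job())"
```

```text
the job is handed in; nothing more can be done
None
```

I turned the wheel to the pointer, loaded all five locks into the chute face up, threw the feed lever to its stop and handed the job in at about 80 s. The station reports no verdict.

**Last checks:**
- **Wheel:** the pins put the notch at about 112°, against a measured pointer direction of 110–111.6°. That is within 0.03 rad.
- **Locks:** before the lever push, all five showed crown up, with face centres within 4 mm of the chute midline. The network's final positions run from about x = 55–65 to 312 mm, end to end. The last scene picture showed all five, the last top picture missed the one at the stop, and none were found left on the bench.
- **Lever:** about 1.0 rad from both cameras. The push force rose to about 5 N at the stop.
- **Glue and hammer:** both were found within about 2 pixels of where they started. The network missed the rivet tray in the last picture, but the arm never worked near it.

**What disagreed on the way:**
- **Tool length:** the tool is about 35 mm shorter than its reported pose says, so my first wheel pushes passed over the pins. I corrected for this afterwards.
- **Lock A:** I first judged its facing wrong and picked it up back side up. I saw this before release and flipped it in the air.
- **Lever start:** the lever stood at about 0.24 rad at the start, not 0.

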